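# Hang the control box's lift-off door

## Task

Put the plywood door back on the control box. Lift it off the bench by its handle, lean it in the sloping rest with its handle side up and its foot in the rest's V and let go, then take it again by its top edge, stand it upright and hang it on the box with both hinge barrels going down over their pins; keep hold until it is all the way down, then let go and leave it hanging still (how far it stands open does not matter). Leave everything else on the bench where it is.

Things in the scene. Friction and masses are not known exactly. Their poses are not given: they have to be found in the camera images.
- door_centre (a point): Plywood door, flat panel 120 wide (its y), 180 high (its z, top at +z), 12 thick (its x), about 0.3 kg; the centre of the panel. The front (handle side) is -x. It starts flat on the bench, handle up. Two steel hinge barrels, 100 apart, stand on its +y edge, flush with the back face; each is held by a 44 x 22 x 4 leaf on the front face.
- door_handle (a point): Middle of the door's dark steel bar handle: bar 84 long (door z), 14 wide (door y), 12 deep, centred 40 in front of the panel's middle plane (28 clear between bar and panel), on two posts 36 either side of the middle. Axes as the door.
- door_top (a point): Middle of the door's top edge (12 x 120), 90 from the panel's centre. The upper 48 of the panel is clear of the handle, and of the hinge leaf up to 19 to the +y side of the middle.
- door_foot (a point): Middle of the door's bottom edge, at the back face. Axes as the door.
- barrel_low (a point): Lower hinge barrel (outer diameter 23, bore 15, 24 long, axis along door z, open at both ends): centre of its lower end, 62 below the panel's centre, 73 to +y of it and 5.5 forward (-x) of the middle plane. Axes as the door.
- barrel_high (a point): Upper hinge barrel, same size and same axis: centre of its lower end, 38 above the panel's centre. Axes as the door.
- door: The same door again, origin at the panel's centre, axes as above.
- rest: Fixed plywood stand, origin under its base (130 x 130), z up. A board 110 wide, 100 long climbs towards its -y at 55 degrees from level; a ledge 22 deep, square to the board, makes a V with it. A door leaning in it has its back on the board, its bottom edge on the ledge, door +y along the stand's +x and its handle facing up and to the stand's +y; its top 80 stand free above the board.
- rest_corner (a point): Middle of the inside corner of the rest's V, 32 above the bench; axes as the rest. The board's upper edge is 115 above the bench.
- pin_low (a point): Lower hinge pin of the control box: centre of the pin's foot, 62 above the bench, where the barrel's lower end comes to sit. Upright pin, diameter 10, 25 long, its top 9 tapered. It stands on a bracket, a round of diameter 20, 8 thick, joined to the box on the +x side. Axes of the box: z up, open front to -x.
- pin_high (a point): Upper pin, the same, straight above, foot at 162: so the barrels must come over the pins from the -x side, above the pins' tips, and then go down. With door +y along the box's +x the door stands straight out of the box's front, handle to the box's +y; once on the pins it swings freely. Axes as the box.
- box: Fixed control box of plywood and aluminium, 170 wide (y), 150 deep (x), 215 high, open front to -x. It begins 22 behind the pins (+x) and reaches 158 to -y and 12 to +y of them. Its origin lies on the bench in front of it, 75 to -x and 60 to -y of the pins; z up.
- can_mid (a point): Grey can, diameter 60, 105 high, the tallest of the bystanders; point half-way up.
- mug_mid (a point): White mug, diameter 76, 88 high; point half-way up. A bystander.
- offcut_mid (a point): Plywood offcut 70 x 50 x 45 that lies in front of the box, on the -y side of the pins; its centre. A bystander.
- carton_mid (a point): Cardboard carton 110 x 70 x 55; its centre. A bystander.
- wrench_mid (a point): Wrench 150 long, lying flat; its middle. A bystander.
- driver_mid (a point): Screwdriver 180 long, lying; its middle. A bystander.
- mouse_mid (a point): Grey computer mouse 105 x 60 x 30; its middle. A bystander.
Not all that is in view belongs to the job. What is shaped like the door but blue is not meant. Leave any pink look-alike of the rest alone.

How it is judged:
On the way, in this order (a step that is already met when the one before it is completed fails the run):
1. the door leans in the rest, handle side up, foot in the V, let go (x of door_foot in the frame of rest_corner between -0.035 and 0.035 m and y of door_foot in the frame of rest_corner between -0.01 and 0.01 m and z of door_foot in the frame of rest_corner between -0.01 and 0.01 m and angle between door's own z axis and vertical between 0.5 and 0.72 rad and y of door_handle in the frame of rest_corner above -0.04 m and contact force between door and rest above 0.3 N and contact force between the fingers and door below 0.05 N), for 0.2 s.
2. both barrels are over their pins and down to within 8 mm of the brackets while the door is still held (horizontal distance between barrel_low and pin_low below 0.006 m and z of barrel_low in the frame of pin_low between -0.004 and 0.008 m and horizontal distance between barrel_high and pin_high below 0.006 m and z of barrel_high in the frame of pin_high between -0.004 and 0.008 m and contact force between the fingers and door above 1 N), for 0.1 s.
At the end, for the whole second after the job is handed in: Both hinge barrels sit over their pins (within 6 mm sideways) with their lower ends within 4 mm of the brackets; the door is upright within 0.08 rad, released and still (under 0.03 m/s and 0.3 rad/s) (horizontal distance between barrel_low and pin_low below 0.006 m and z of barrel_low in the frame of pin_low between -0.004 and 0.004 m and horizontal distance between barrel_high and pin_high below 0.006 m and z of barrel_high in the frame of pin_high between -0.004 and 0.004 m and angle between door's own z axis and vertical below 0.08 rad and linear speed of door below 0.03 m/s and angular speed of door below 0.3 rad/s and contact force between the fingers and door below 0.05 N); the robot touches nothing.
It fails at once if a bystander is shifted by more than 25 mm (distance of any of can_mid, mug_mid, offcut_mid, carton_mid, wrench_mid, driver_mid, mouse_mid from where it was at the start of the episode above 0.025 m).
It fails at once if the can or the mug is tipped (angle between any of can_mid, mug_mid's own z axis and vertical above 0.3 rad).
It also fails if it takes over 64 s, if anything falls off the work surface, if the arm or the gripper's body presses on something with over 40 N, if the wrist force passes 120 N, or if a joint passes its speed limit or range.

## Robot

A 6-joint arm with a two-finger parallel gripper is mounted at the origin on the work surface. World frame = base frame: x ahead of the robot, y to its left, z up, the work surface at z = 0. Lengths are in m, angles in rad, forces in N, time in s.
With the tool pointing down it reaches from about 0.25 to 0.775 m from the base axis. Payload 4 kg.
Tool frame: the origin (TCP) lies at the very end of the fingers, on their centre line; the grasp point (between the pads) lies 19 mm behind it; x points along the fingers, y is the direction in which the jaws open and shut, and the axes are right-handed (so a half turn about x gives the same grasp; the last joint's range is limited). The gripper opens to 94 mm and grips with 3 to 60 N. Pads are 16 mm wide; open, the fingers measure 119 mm over their backs; the gripper's body (75 mm by 177 mm) begins 78 mm behind the grasp point.
Start: joints at [-1.343, 0.087, 1.371, -0, 1.684, -0.103], TCP at [0.179, -0.52, 0.206] pointing down, gripper open.
Joint ranges: [-3.1, 3.1], [-0.76, 2.03], [0.27, 2.55], [-1.08, 4.22], [0.17, 2.65], [-2.57, 2.57]. Speed limits (rad/s): [2.79, 2.79, 3.14, 3.14, 3.14, 3.14].

## Interface

Orientations are given as [roll, pitch, yaw] about the fixed x, y, z axes, in that order (R = Rz(yaw) Ry(pitch) Rx(roll)).
In Python, from bench import robot gives the robot as it stands.
- The arm moves only by the tool carry_out, never from a script. Its argument "targets" is a list of rows, each a list of 5 numbers: the closure, from 0 (fully open) to 1 (shut), then the shift along the tool's x, y, z in cm, then the turn about the tool's x in degrees. In form: [[fingers, tx, ty, tz, turn], ...]. A call has 1 to 20 rows; each row shifts and turns the commanded pose from where the row before left it, along the tool's axes as they then stand; what a row does not reach is not made up. A row lasts 1/10 s, in which the tool goes at most 50 mm and 8.59 degrees, less where a joint would pass 70% of its speed; a pose out of reach is approached as far as the arm can. A call is refused whole if a number of a shift passes 5 or a number of a turn 8.59, either way. A call with a gripper value outside its range is refused whole. The fingers move at their own pace and stop on an object; the grip force is fixed at half the most. Time passes only in rows, so rows that do not move let the fingers close. It gives the time, the measured TCP pose, the force and the opening at its end, in the units of the state.
- robot.get_obs(): the state, without advancing time (a new reading comes with each control period).
- robot.snapshot(name): name is "side" or "top"; returns a dict with "image" (384x512x3 uint8, red, green, blue), "camera_matrix" (3x3 intrinsics, pixels), "pose" (4x4, takes a point from camera to world coordinates). Camera axes: x right, y up, looking along -z (the intrinsics and any distortion apply to the point x, -y, -z); pixel columns grow to the right and rows downward; lengths in m; the calibration is good to about 2 mm. A picture is of the moment at which its call begins. There is no depth.
- robot.close_job(): hands the job in, once; it reports no verdict.
The state is a dict: "time": time; "joint_positions": joint angles; "qvel": joint speeds; "joint_torque": joint torques, N m; "tool_pos": TCP position; "ee_rot": TCP orientation; "wrist_force": force on the tool from outside, world axes, zero at the start; "wrist_torque": the same for the moment, N m; "width": finger opening in m.
Only numpy, scipy, OpenCV 4.12 (cv2) and the standard library are available. Lean on these libraries where they do the work, as an engineer would, in place of code of your own. Each camera call takes 0.05 s, during which the arm holds its last target. There are 200 camera calls.

## Working session

There is one attempt and no reset: what is moved stays moved. The work goes in short steps, Python scripts to look and compute and a tool call to move; the robot and the scene stay as the last step left them, time stands still between calls to the robot, and variables do not carry over. Pictures are saved under pics/ and viewed, about 8 in all and at most 12, crops included, and the job is handed in when it is done.

Besides the shell and the picture viewer there is one more tool, called after ">>>" as name([rows], argument=value, ...), one row to a line, values as JSON. carry_out: Moves the arm, as the interface text tells. Its arguments: {"type":"object","properties":{"targets":{"type":"array","items":{"type":"array","items":{"type":"number"}}}},"required":["targets"]}

```bash
mkdir -p pics; ls
python3 - <<'E'
from bench import robot
import cv2,numpy as np,pickle
d={}
for n in("side","top"):
    s=robot.snapshot(n);d[n]=s
    cv2.imwrite(f"pics/{n}0.png",s["image"][:,:,::-1])
    print(n,s["camera_matrix"],s["pose"].round(4),s.keys())
pickle.dump(d,open("s0.pkl","wb"))
print(robot.get_obs())
E
```

```text
pics
side [[380.47284863   0.         255.55286499]
 [  0.         380.47284863 190.56374159]
 [  0.           0.           1.        ]] [[-7.7360e-01  4.3670e-01 -4.5920e-01 -2.0230e-01]
 [-6.3370e-01 -5.3210e-01  5.6150e-01  8.5510e-01]
 [ 8.0000e-04  7.2540e-01  6.8840e-01  1.1537e+00]
 [ 0.0000e+00  0.0000e+00  0.0000e+00  1.0000e+00]] dict_keys(['image', 'camera_matrix', 'pose'])
top [[402.12787886   0.         260.31933075]
 [  0.         402.12787886 194.08039796]
 [  0.           0.           1.        ]] [[-0.0056  0.992  -0.1265  0.3288]
 [-1.     -0.0051  0.0048  0.0094]
 [ 0.0041  0.1265  0.992   1.4783]
 [ 0.      0.      0.      1.    ]] dict_keys(['image', 'camera_matrix', 'pose'])
{'time': 0.1, 'joint_positions': array([-1.34313806e+00,  8.78763174e-02,  1.37206325e+00, -3.79488009e-05,
        1.68359143e+00, -1.03097084e-01]), 'qvel': array([-0.00131874, -0.00202578, -0.00162767, -0.00015763,  0.00036516,
        0.00067134]), 'joint_torque': array([ 1.78635284e-03, -3.41252840e+01, -3.03301299e+01,  7.21190334e-02,
        3.04451433e-02, -9.35765274e-05]), 'tool_pos': array([ 0.17849226, -0.51972353,  0.20444405]), 'ee_rot': array([-1.65443814,  1.56885761,  1.81790563]), 'wrist_force': array([-0.04275835, -1.67588737, -0.23295958]), 'wrist_torque': array([ 0.07040035, -0.05073117, -0.02539607]), 'width': 0.09389794437114243}
```

Run:
```python
import cv2
for n in("side","top"):
    cv2.imwrite(f"pics/{n}0b.png",cv2.resize(cv2.imread(f"pics/{n}0.png"),(800,600),interpolation=cv2.INTER_CUBIC))
```

```text
(no output)
```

View pics/top0b.png

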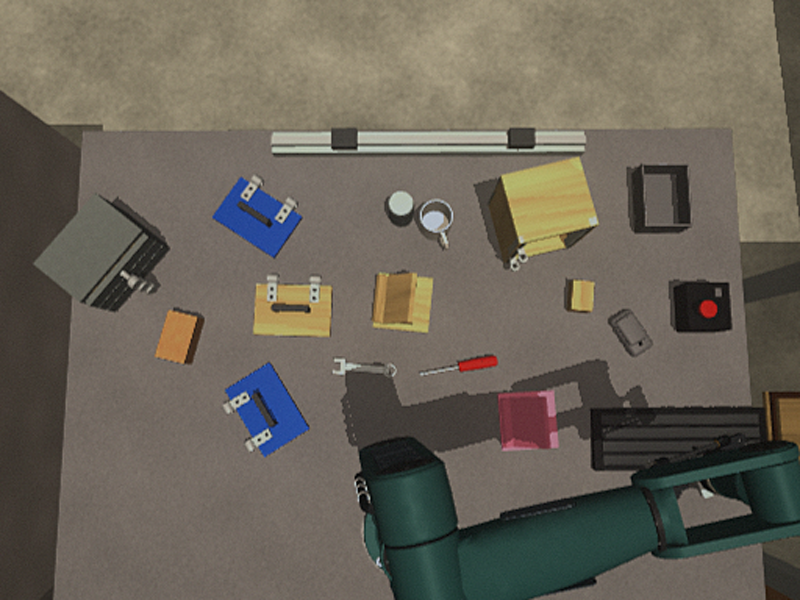

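View pics/side0b.png

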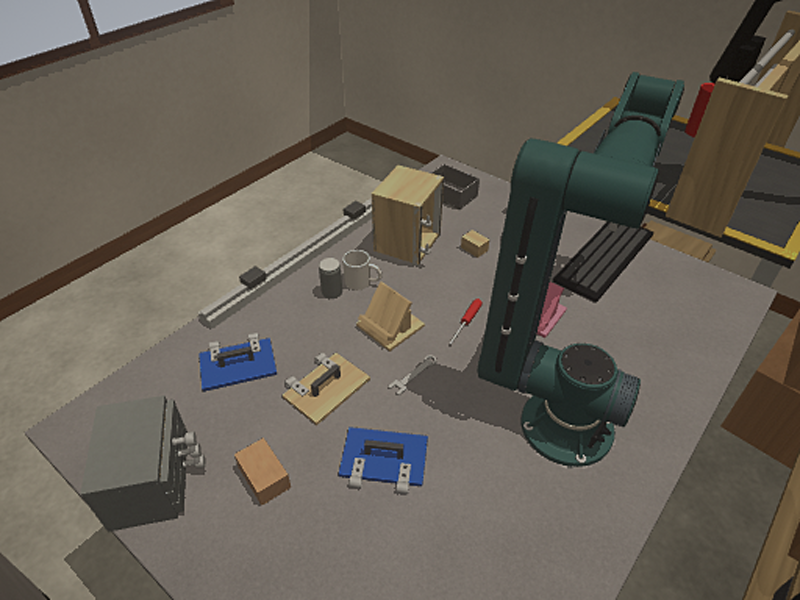

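The top view shows the plywood door at about (293,309), with its barrels up (world +x). The rest is at (400,300) and its board climbs right (-y). The box pins are at (516,258), the can at (400,208) and the mug at (436,218). The side view agrees. Next I'll zoom in on all of these in one composite.

Run:
```python
import cv2,numpy as np
t=cv2.imread("pics/top0.png");s=cv2.imread("pics/side0.png")
def c(im,x,y):
    o=cv2.resize(im[y:y+75,x:x+100],(400,300),interpolation=cv2.INTER_CUBIC)
    for k in range(0,100,20): cv2.putText(o,str(x+k),(k*4,8),0,.3,(0,255,255));cv2.line(o,(k*4,0),(k*4,4),(0,255,255))
    for k in range(0,75,15): cv2.putText(o,str(y+k),(0,k*4+4),0,.3,(0,255,0))
    return o
cv2.imwrite("pics/z.png",np.vstack([np.hstack([c(t,155,160),c(t,225,160)]),np.hstack([c(t,300,100),c(s,225,100)])]))
cv2.imwrite("pics/z2.png",np.hstack([c(s,170,210),c(s,210,165)]))
```

```text
(no output)
```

View pics/z.png

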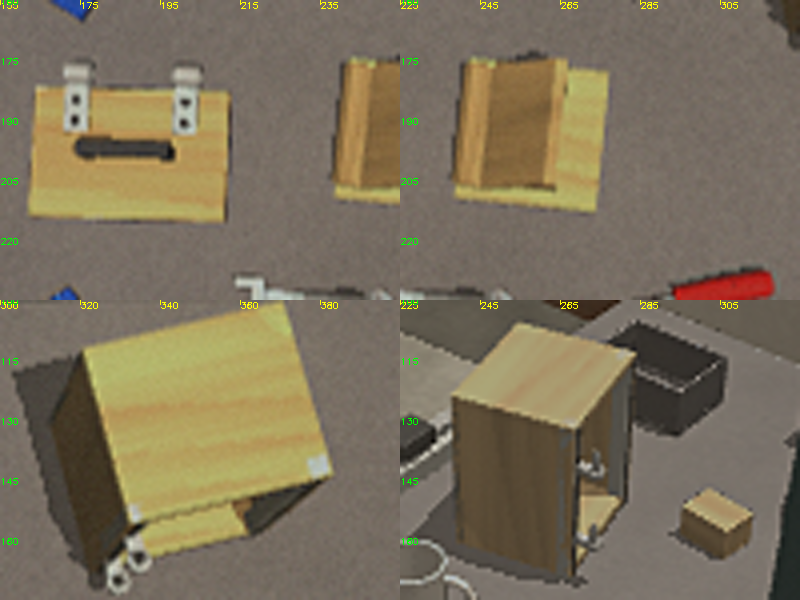

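View pics/z2.png

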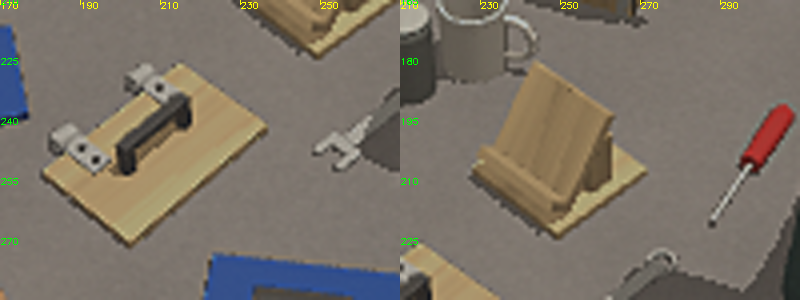

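The zooms give the pixel corners (original image coordinates). In the top view:
- **Door:** (164,182), (212,183), (211.5,215), (162.5,214).
- **V line:** about x=245. The board's upper edge is about x=265.
- **Pins:** high (334.5,164), low (329.5,170).

In the side view the pins are at about (274,141) and (272.5,159.5). Next I'll cast rays.

```bash
cat > h.py <<'E'
import pickle,numpy as np
S=pickle.load(open("s0.pkl","rb"))
def ray(n,u,v,S=S):
    K,P=S[n]["camera_matrix"],S[n]["pose"]
    d=np.linalg.inv(K)@[u,v,1.]; d=P[:3,:3]@(d*[1,-1,-1]); return P[:3,3],d/np.linalg.norm(d)
def plane(n,u,v,z,S=S):
    o,d=ray(n,u,v,S); return o+d*(z-o[2])/d[2]
def proj(n,p,S=S):
    K,P=S[n]["camera_matrix"],S[n]["pose"]
    c=P[:3,:3].T@(np.asarray(p,float)-P[:3,3]); q=K@(c*[1,-1,-1]); return q[:2]/q[2]
def tri(a,b,S=S):
    A=np.zeros((3,3));B=np.zeros(3);L=[]
    for n,u,v in(a,b):
        o,d=ray(n,u,v,S);M=np.eye(3)-np.outer(d,d);A+=M;B+=M@o;L.append((M,o))
    p=np.linalg.solve(A,B);return p,[np.linalg.norm(M@(p-o)) for M,o in L]
E
python3 - <<'E'
from h import *
np.set_printoptions(precision=4,suppress=True)
T=lambda u,v,z:plane("top",u,v,z); Q=lambda u,v,z:plane("side",u,v,z)
print("door top",[T(*p,.012) for p in((164.25,181.75),(212.25,183.25),(211.5,215),(162.5,213.75))])
print("door side",[Q(*p,.012) for p in((170+180/4,210+62/4),(170+267/4,210+130/4),(170+130/4,210+243/4),(170+43/4,210+173/4))])
print("handle top",[T(*p,.052) for p in((155+78/4,160+148/4),(155+174/4,160+152/4))])
print("handle side ends(z.052)",[Q(*p,.052) for p in((170+123/4,210+150/4),(170+187/4,210+100/4))])
print("V top",[T(*p,.032) for p in((245.75,176.25),(244.5,206.25))])
print("board edge",[T(*p,.115) for p in((266.75,175.5),(263.25,207))])
print("board edge side",[Q(*p,.115) for p in((210+(537-400)/4,165+62/4),(210+212/4,165+118/4))])
print("V side",[Q(*p,.032) for p in((210+88/4,165+148/4),(210+160/4,165+207/4))])
for z in(.187,.162):print("hi",z,T(334.5,163.75,z),Q(274.25,140.75,z))
for z in(.087,.062):print("lo",z,T(329.5,170,z),Q(272.5,159.5,z))
a,b=T(333,155,.215),T(382.5,143.75,.215);print("box front",a,b,"yaw",np.degrees(np.arctan2((b-a)[0],-(b-a)[1])))
b2,c=T(300+85/4,100+50/4,.215),T(300+280/4,100,.215);print("box back",b2,c)
E
```

```text
door top [array([0.5634, 0.3563, 0.012 ]), array([0.557 , 0.1794, 0.012 ]), array([0.4397, 0.181 , 0.012 ]), array([0.4453, 0.3598, 0.012 ])]
door side [array([0.5562, 0.1821, 0.012 ]), array([0.4326, 0.1917, 0.012 ]), array([0.4424, 0.3653, 0.012 ]), array([0.5598, 0.3617, 0.012 ])]
handle top [array([0.5018, 0.3089, 0.052 ]), array([0.4977, 0.2233, 0.052 ])]
handle side ends(z.052) [array([0.4962, 0.3152, 0.052 ]), array([0.4919, 0.2357, 0.052 ])]
V top [array([0.5791, 0.0552, 0.032 ]), array([0.4692, 0.0598, 0.032 ])]
board edge [array([ 0.567 , -0.0196,  0.115 ]), array([ 0.4583, -0.0069,  0.115 ])]
board edge side [array([ 0.5641, -0.009 ,  0.115 ]), array([0.4539, 0.0067, 0.115 ])]
V side [array([0.5779, 0.0555, 0.032 ]), array([0.4669, 0.0717, 0.032 ])]
hi 0.187 [ 0.5923 -0.24    0.187 ] [ 0.5771 -0.2239  0.187 ]
hi 0.162 [ 0.5974 -0.2448  0.162 ] [ 0.5973 -0.2518  0.162 ]
lo 0.087 [ 0.5904 -0.2411  0.087 ] [ 0.5784 -0.2185  0.087 ]
lo 0.062 [ 0.5951 -0.2456  0.062 ] [ 0.5967 -0.2436  0.062 ]
box front [ 0.6152 -0.2306  0.215 ] [ 0.6514 -0.3913  0.215 ] yaw 12.712359516156726
box back [ 0.7565 -0.1964  0.215 ] [ 0.798  -0.3569  0.215 ]
```

Run:
```python
from h import *
from bench import robot
from scipy.spatial.transform import Rotation as R
np.set_printoptions(precision=4,suppress=True)
o=robot.get_obs();M=R.from_euler("xyz",o["ee_rot"]).as_matrix();print(o["tool_pos"],"\n",M)
T=lambda u,v,z:plane("top",u*.64,v*.64,z)
print("can top",T(400,201,.105),"mug top",T(436,214,.088),"mug handle",T(446,245,.044),"offcut",T(580,296,.045))
for a in(-2.3,-5.5,12.7):
    t=np.radians(a);x=np.array([np.cos(t),np.sin(t),0]);
    # turn about tool x that brings tool y to +-x dir
    v=M.T@x;print(a,"turn",np.degrees(np.arctan2(v[2],v[1])))
```

```text
[ 0.1785 -0.5197  0.2044] 
 [[-0.0005  0.3248 -0.9458]
 [ 0.0019 -0.9458 -0.3248]
 [-1.     -0.0019 -0.0002]]
can top [0.7359 0.0167 0.105 ] mug top [ 0.7102 -0.0649  0.088 ] mug handle [ 0.648  -0.0897  0.044 ] offcut [ 0.5264 -0.397   0.045 ]
-2.3 turn -68.74938632355581
-5.5 turn -65.54939117909058
12.7 turn -83.74935980628797
```

>>> carry_out([
  [0.45, 0, 0, 0, -8.59],
  [0.45, 0, 0, 0, -8.59],
  [0.45, 0, 0, 0, -8.59],
  [0.45, 0, 0, 0, -8.59],
  [0.45, 0, 0, 0, -8.59],
  [0.45, 0, 0, 0, -8.59],
  [0.45, 0, 0, 0, -8.59],
  [0.45, 0, 0, 0, -8.59],
])

```text
time: 0.9
tool_pos: [0.1786, -0.5199, 0.2048]
ee_rot: [-2.876, 1.569, 1.801]
wrist_force: [-0.3, 0.4, -0.1]
width: 0.0516
```

>>> carry_out([
  [0.45, 0, 1.6, -4.57, 0],
  [0.45, 0, 1.6, -4.57, 0],
  [0.45, 0, 1.6, -4.57, 0],
  [0.45, 0, 1.6, -4.57, 0],
  [0.45, 0, 1.6, -4.57, 0],
  [0.45, 0, 1.6, -4.57, 0],
  [0.45, 0, 1.6, -4.57, 0],
  [0.45, 0, 1.6, -4.57, 0],
  [0.45, 0, 1.6, -4.57, 0],
  [0.45, 0, 1.6, -4.57, 0],
  [0.45, 0, 1.6, -4.57, 0],
  [0.45, 0, 1.6, -4.57, 0],
  [0.45, 0, 1.6, -4.57, 0],
  [0.45, 0, 1.6, -4.57, 0],
  [0.45, 0, 1.6, -4.57, 0],
  [0.45, 0, 1.6, -4.57, 0],
  [0.45, 0, 1.6, -4.57, 0],
  [0.45, 0, 1.6, -4.5, 0],
  [0.45, 0, 0, 0, 0],
  [0.45, 0, 0, 0, 0],
])

```text
time: 2.9
tool_pos: [0.4993, 0.2897, 0.2038]
ee_rot: [-0.914, 1.567, -2.524]
wrist_force: [-0.7, -0.8, -0.0]
width: 0.0519
```

>>> carry_out([
  [0.45, 3, 0, 0, 0],
  [0.45, 3, 0, 0, 0],
  [0.45, 3, 0, 0, 0],
  [0.45, 3, 0, 0, 0],
  [0.45, 3, 0, 0, 0],
  [0.45, 1.5, 0, 0, 0],
  [0.45, 1.1, 0, 0, 0],
  [0.45, 0, 0, 0, 0],
  [1, 0, 0, 0, 0],
  [1, 0, 0, 0, 0],
  [1, 0, 0, 0, 0],
  [1, 0, 0, 0, 0],
  [1, 0, 0, 0, 0],
  [1, 0, 0, 0, 0],
])

```text
time: 4.3
tool_pos: [0.5006, 0.2895, 0.0301]
ee_rot: [1.815, 1.569, 0.204]
wrist_force: [1.8, 0.7, 2.2]
width: 0.0135
```

>>> carry_out([
  [1, -1, 0, 0, 0],
  [1, -2, 0, 0, 0],
  [1, -3, 0, 0, 0],
  [1, -3, 0, 0, 0],
  [1, -3, 0, 0, 0],
  [1, -2, 0, 0, 0],
  [1, -1, 0, 0, 0],
  [1, 0, 0, 0, 0],
  [1, 0, 0, 0, 0],
])

```text
time: 5.2
tool_pos: [0.499, 0.289, 0.178]
ee_rot: [-1.103, 1.568, -2.714]
wrist_force: [0.7, 0.5, -2.6]
width: 0.0136
```

```bash
cat > snap.py <<'E'
import sys,cv2,numpy as np,pickle
from bench import robot
def tile(im,x,y,w=100,h=75):
    o=cv2.resize(im[y:y+h,x:x+w],(400,300),interpolation=cv2.INTER_CUBIC);f=400/w
    for k in range(0,w,20): cv2.putText(o,str(x+k),(int(k*f),8),0,.3,(0,255,255))
    for k in range(0,h,15): cv2.putText(o,str(y+k),(0,int(k*f)+4),0,.3,(0,255,0))
    return o
def go(name,ct,cs,w=160,h=120):
    d={n:robot.snapshot(n) for n in("top","side")};pickle.dump(d,open(name+".pkl","wb"))
    cv2.imwrite(f"pics/{name}.png",np.hstack([tile(d["top"]["image"][:,:,::-1],*ct,w,h),tile(d["side"]["image"][:,:,::-1],*cs,w,h)]))
    o=robot.get_obs();print(o["time"],o["tool_pos"].round(4),o["wrist_force"].round(2),o["wrist_torque"].round(3),o["width"])
E
python3 -c "
from snap import *
go('a',(145,130),(150,130))"
```

```text
5.3 [0.4988 0.2889 0.1772] [ 0.55 -0.92 -2.03] [ 0.019 -0.094 -0.014] 0.013404959896566003
```

View pics/a.png

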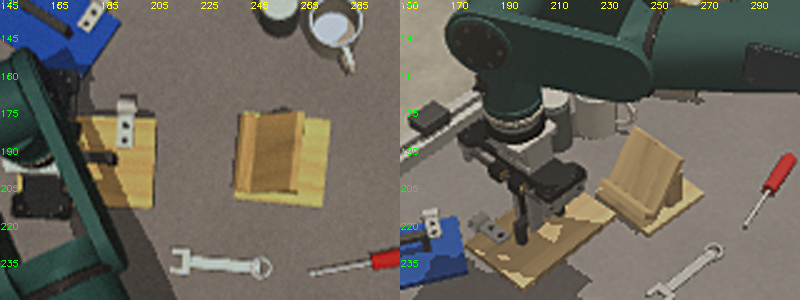

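The door is held by the handle. I'll check whether it's level: its top-edge corners are at top-view px (207,177) and (207,213), and the side corners are at about (235,214), (208,244) and (177,227).

Run:
```python
from h import *
np.set_printoptions(precision=4,suppress=True)
G=np.array([.4990,.289,.1772+.019]) # grip
t=np.radians(-2.3);y=np.array([np.cos(t),np.sin(t),0]);f=np.array([np.sin(t),-np.cos(t),0]);u=np.array([0,0,1.])
for ph in(-40,-30,-20,-10,0,10):
    p=np.radians(ph);z=f*np.cos(p)+u*np.sin(p);n=np.cross(z,y)*-1;n=-np.cross(y,z)
    c=G+.020*z-.040*n
    P=[c+a*.06*y+b*.09*z+.006*n for a,b in((1,1),(-1,1),(-1,-1),(1,-1))]
    print(ph,n.round(2),[proj("top",q) for q in P[:2]],[proj("side",q) for q in P])
```

```text
-40 [-0.03 -0.64  0.77] [array([196.4268, 179.5993]), array([194.5178, 214.0965])] [array([205.4794, 216.588 ]), array([228.2702, 232.9304]), array([196.1807, 234.2351]), array([172.0816, 215.852 ])]
-30 [-0.02 -0.5   0.87] [array([200.4828, 179.179 ]), array([198.6018, 213.9794])] [array([208.2912, 212.0369]), array([231.1984, 228.186 ]), array([196.1255, 237.31  ]), array([172.1803, 218.9038])]
-20 [-0.01 -0.34  0.94] [array([203.8123, 178.603 ]), array([201.9481, 213.7765])] [array([210.5862, 207.3525]), array([233.6393, 223.3383]), array([196.6214, 239.9521]), array([172.8293, 221.5625])]
-10 [-0.01 -0.17  0.98] [array([206.3058, 177.8812]), array([204.4465, 213.49  ])] [array([212.3057, 202.6472]), array([235.5315, 218.5026]), array([197.6396, 242.0839]), array([173.9954, 223.7489])]
0 [-0.  0.  1.] [array([207.8651, 177.0275]), array([205.9977, 213.1245])] [array([213.4005, 198.0362]), array([236.822 , 213.7965]), array([199.1343, 243.6494]), array([175.6286, 225.404 ])]
10 [0.01 0.17 0.98] [array([208.4074, 176.0603]), array([206.5184, 212.687 ])] [array([213.8316, 193.6366]), array([237.4673, 209.3391]), array([201.0458, 244.6145]), array([177.6659, 226.4894])]
```

>>> carry_out([
  [1, 0, 0, 0, 3.2],
  [1, 0.15, 0.48, 2.5, 0],
  [1, 0.15, 0.48, 2.5, 0],
  [1, 0.15, 0.48, 2.5, 0],
  [1, 0.15, 0.48, 2.5, 0],
  [1, 0.15, 0.48, 2.5, 0],
  [1, 0.15, 0.48, 2.5, 0],
  [1, 0.15, 0.48, 2.5, 0],
  [1, 0.15, 0.48, 2.5, 0],
  [1, 0.8, 0, 0, 0],
  [1, 0.8, 0, 0, 0],
  [1, 0.8, 0, 0, 0],
  [1, 0, 0, 0, 0],
])

```text
time: 6.6
tool_pos: [0.518, 0.0872, 0.1418]
ee_rot: [-1.276, 1.568, -2.942]
wrist_force: [0.6, 0.3, -1.9]
width: 0.0138
```

>>> carry_out([
  [1, 0.5, 0, 0, 0],
  [1, 0.5, 0, 0, 0],
  [1, 0, 0, 0, 0],
])

```text
time: 6.9
tool_pos: [0.5189, 0.0874, 0.1335]
ee_rot: [2.467, 1.57, 0.801]
wrist_force: [0.2, 1.9, 1.2]
width: 0.0138
```

>>> carry_out([
  [1, 0.4, 0, 0, 0],
  [1, 0.4, 0, 0, 0],
  [1, 0.3, 0, 0, 0],
  [1, 0.3, 0, 0.3, 0],
  [1, 0.3, 0, 0.3, 0],
  [1, 0.3, 0, 0.3, 0],
  [1, 0, 0, 0, 0],
])

```text
time: 7.6
tool_pos: [0.5178, 0.0775, 0.113]
ee_rot: [-2.769, 1.57, 1.847]
wrist_force: [1.3, 3.8, 1.7]
width: 0.0138
```

```bash
python3 -c "
from snap import *
go('b',(190,130),(190,130))"
```

```text
7.7 [0.5178 0.0774 0.1132] [0.44 3.98 0.51] [ 0.544 -0.188  0.017] 0.013777380676191515
```

View pics/b.png

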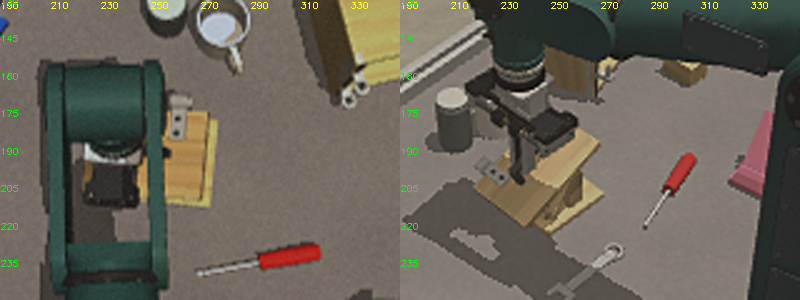

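The door is tilting on the board's edge as planned. It is at about 20–25°, with its foot at the +y side, and the contact force is about 4 N.

>>> carry_out([
  [1, 0.25, 0, 0.26, 0],
  [1, 0.25, 0, 0.26, 0],
  [1, 0.25, 0, 0.26, 0],
  [1, 0.25, 0, 0.26, 0],
  [1, 0, 0, 0, 0],
])

```text
time: 8.2
tool_pos: [0.5172, 0.0689, 0.1038]
ee_rot: [2.899, 1.567, 1.232]
wrist_force: [1.7, 8.4, 2.1]
width: 0.0134
```

>>> carry_out([
  [1, -0.3, 0, 0.37, 0],
  [1, -0.3, 0, 0.37, 0],
  [1, -0.3, 0, 0.37, 0],
  [1, -0.3, 0, 0.37, 0],
  [1, 0, 0, 0, 0],
])

```text
time: 8.7
tool_pos: [0.515, 0.0515, 0.1152]
ee_rot: [-0.542, 1.569, -2.21]
wrist_force: [-0.0, 1.3, 0.9]
width: 0.0138
```

>>> carry_out([
  [1, 0.27, 0, -0.09, 0],
  [1, 0.27, 0, -0.09, 0],
  [1, 0.27, 0, -0.09, 0],
  [1, 0, 0, 0, 0],
])

```text
time: 9.1
tool_pos: [0.5161, 0.0552, 0.1073]
ee_rot: [1.296, 1.57, -0.371]
wrist_force: [0.9, 1.4, 2.5]
width: 0.0133
```

>>> carry_out([
  [1, 0.25, 0, -0.04, 0],
  [1, 0.25, 0, -0.04, 0],
  [1, 0.25, 0, -0.04, 0],
  [1, 0.15, 0, 0, 0],
  [1, 0, 0, 0, 0],
])

```text
time: 9.6
tool_pos: [0.5176, 0.0584, 0.1018]
ee_rot: [2.259, 1.564, 0.593]
wrist_force: [-2.2, 6.1, 15.0]
width: 0.014
```

```bash
python3 -c "
from snap import *
go('c',(200,140),(200,150),120,90)"
```

```text
9.7 [0.5176 0.0584 0.1018] [-1.24  6.23 15.2 ] [ 0.853  0.297 -0.062] 0.014175686252195915
```

View pics/c.png

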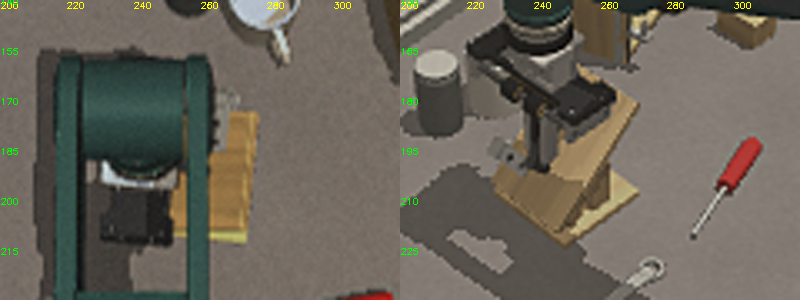

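>>> carry_out([
  [1, 0.0, 0, 0.2, 0],
  [1, 0.1, 0, 0.2, 0],
  [1, 0.1, 0, 0.1, 0],
  [1, 0, 0, 0, 0],
])

```text
time: 10.1
tool_pos: [0.5176, 0.0579, 0.1016]
ee_rot: [2.69, 1.556, 1.025]
wrist_force: [-4.9, 16.1, 20.8]
width: 0.0143
```

>>> carry_out([
  [1, -0.2, 0, -0.3, 0],
  [1, -0.2, 0, -0.1, 0],
  [0.6, 0, 0, 0, 0],
  [0.45, 0, 0, 0, 0],
  [0.45, 0, 0, 0, 0],
  [0.45, 0, 0, 0, 0],
  [0.45, -1, 0, 0, 0],
  [0.45, -3, 0, 0, 0],
  [0.45, -4, 0, 0, 0],
  [0.45, -4, 0, 0, 0],
  [0.45, -3, 0, -3, 0],
  [0.45, 0, 0, -4, 0],
  [0.45, 0, 0, -4, 0],
  [0.45, 0, 0, -4, 0],
  [0.45, 0, 0, -1, 0],
])

```text
time: 11.6
tool_pos: [0.5309, 0.2179, 0.2507]
ee_rot: [-3.135, 1.57, 1.485]
wrist_force: [-0.5, 0.3, 0.1]
width: 0.0519
```

```bash
python3 -c "
from snap import *
go('d',(200,140),(200,150),120,90)"
```

```text
11.7 [0.531  0.2157 0.2504] [0.25 0.06 0.06] [-0.025 -0.069 -0.011] 0.05141490448550337
```

View pics/d.png

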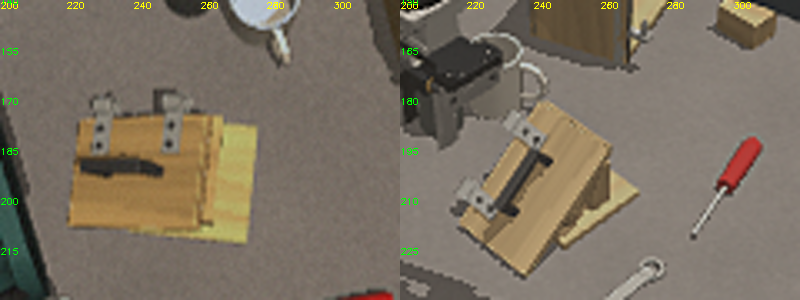

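The door slipped out when released: its foot is outside the ledge (top-view foot edge at x≈222, beyond the rest). I'll triangulate its corners.

Run:
```python
from h import *
np.set_printoptions(precision=4,suppress=True)
S=pickle.load(open("d.pkl","rb"))
for n,a,b in(("foot+x",(224,176),(218,218.4)),("foot-x",(220.4,207.5),(237.5,232.5)),("top+x",(265,175.2),(243.5,180)),("top-x",(261,208.5),(263.6,194.4)),("bar top",(200+155/3.333,140+168/3.333),(200+148/3.333,150+152/3.333)),("bar foot",(200+82/3.333,140+162/3.333),(200+92/3.333,150+208/3.333))):
    print(n,*tri(("top",*a),("side",*b),S))
```

```text
foot+x [ 0.5858  0.137  -0.0048] [np.float64(0.001222596072207814), np.float64(0.0012225960722077119)]
foot-x [0.4672 0.149  0.0057] [np.float64(0.0004938869141199198), np.float64(0.0004938869141200161)]
top+x [ 0.5698 -0.0129  0.1116] [np.float64(0.001376212009228208), np.float64(0.0013762120092283313)]
top-x [0.4542 0.0012 0.1111] [np.float64(0.0007602083692832813), np.float64(0.0007602083692832674)]
bar top [0.5158 0.0495 0.1033] [np.float64(0.0016847505661898097), np.float64(0.0016847505661899383)]
bar foot [0.5308 0.1302 0.062 ] [np.float64(0.0012762983862645383), np.float64(0.0012762983862646636)]
```

The door now leans at about 37° with its foot on the bench at y≈0.14, lying over the ledge tip. My V estimate must have been several mm too far to +y. I'll check it with an intensity profile across the V in the first top image.

Run:
```python
from h import *
import cv2
np.set_printoptions(precision=4,suppress=True)
im=S["top"]["image"].astype(float)
# sample along rest y for several rest x, at plane z=.032, yaw -5.5
t=np.radians(-5.5);ex=np.array([np.cos(t),np.sin(t),0]);ey=np.array([-np.sin(t),np.cos(t),0])
V=np.array([.523,.055,.032])
ys=np.arange(.045,-.08,-.003)
for y in ys:
    v=[]
    for x in np.linspace(-.035,.035,15):
        u=proj("top",V+x*ex+y*ey); v.append(cv2.getRectSubPix(im.astype(np.float32),(1,1),tuple(map(float,u)))[0,0])
    v=np.array(v); print(f"{y:.3f}",v.mean(0).round(0),end=" | ")
```

```text
0.045 [121. 111. 102.] | 0.042 [121. 110. 101.] | 0.039 [120. 110. 100.] | 0.036 [120. 110. 100.] | 0.033 [122. 112. 102.] | 0.030 [116. 107.  99.] | 0.027 [90. 81. 71.] | 0.024 [101.  81.  56.] | 0.021 [136. 105.  61.] | 0.018 [159. 123.  72.] | 0.015 [179. 141.  83.] | 0.012 [179. 140.  83.] | 0.009 [175. 137.  81.] | 0.006 [173. 135.  79.] | 0.003 [174. 137.  81.] | -0.000 [157. 124.  73.] | -0.003 [132. 102.  61.] | -0.006 [128.  99.  59.] | -0.009 [130. 101.  61.] | -0.012 [130. 101.  60.] | -0.015 [131. 102.  61.] | -0.018 [130. 101.  60.] | -0.021 [130. 101.  60.] | -0.024 [130. 101.  60.] | -0.027 [130. 101.  61.] | -0.030 [131. 102.  61.] | -0.033 [131. 102.  61.] | -0.036 [130. 101.  60.] | -0.039 [130. 101.  61.] | -0.042 [131. 102.  61.] | -0.045 [130. 101.  60.] | -0.048 [130. 100.  60.] | -0.051 [129. 100.  60.] | -0.054 [132. 102.  62.] | -0.057 [149. 117.  69.] | -0.060 [175. 139.  82.] | -0.063 [178. 142.  83.] | -0.066 [177. 144.  85.] | -0.069 [178. 157.  93.] | -0.072 [179. 165.  97.] | -0.075 [180. 165.  97.] | -0.078 [180. 164.  97.] |
```

V is at y≈0.054 and the board's upper edge at y≈-0.003, so my earlier V was 4 mm too far to +y. That left the foot on the ledge tip. I'll regrasp the handle near its foot end.

>>> carry_out([
  [0.45, 0, 0.14, 2.75, 0],
  [0.45, 0, 0.14, 2.75, 0],
  [0.45, 0, 0.14, 2.75, 0],
  [0.45, 0, 0.14, 2.75, 0],
  [0.45, 3, 0, 0, 0],
  [0.45, 3, 0, 0, 0],
  [0.45, 3, 0, 0, 0],
  [0.45, 3, 0, 0, 0],
  [0.45, 3, 0, 0, 0],
  [0.45, 2.3, 0, 0, 0],
  [0.45, 2, 0, 0, 0],
  [0.45, 0, 0, 0, 0],
  [1, 0, 0, 0, 0],
  [1, 0, 0, 0, 0],
  [1, 0, 0, 0, 0],
  [1, 0, 0, 0, 0],
  [1, 0, 0, 0, 0],
])

```text
time: 13.4
tool_pos: [0.5258, 0.105, 0.0581]
ee_rot: [-2.46, 1.57, 2.156]
wrist_force: [-2.7, 1.3, 1.1]
width: 0.0152
```

>>> carry_out([
  [1, -2, 0, 0, 0],
  [1, -3, 0, 0, 0],
  [1, -3.2, 0, 0, 0],
  [1, 0, 0, 1, 0],
  [1, 0, 0, 1.1, 0],
  [1, 0, 0, 0, 0],
  [1, 0.8, 0, 0.37, 0],
  [1, 0.8, 0, 0.37, 0],
  [1, 0.8, 0, 0.37, 0],
  [1, 0.7, 0, 0.37, 0],
  [1, 0.6, 0, 0.37, 0],
  [1, 0, 0, 0, 0],
])

```text
time: 14.6
tool_pos: [0.5214, 0.0648, 0.1009]
ee_rot: [-1.339, 1.568, -3.007]
wrist_force: [0.6, -0.1, -3.3]
width: 0.014
```

>>> carry_out([
  [1, 0.3, 0, 0, 0],
  [1, 0.3, 0, 0, 0],
  [1, 0.2, 0, 0, 0],
  [1, 0, 0, 0, 0],
])

```text
time: 15.0
tool_pos: [0.5222, 0.0654, 0.0941]
ee_rot: [-1.313, 1.57, -2.98]
wrist_force: [0.5, 0.1, -2.9]
width: 0.0142
```

```bash
python3 -c "
from snap import *
go('e',(200,140),(200,150),120,90)"
```

```text
15.1 [0.5224 0.0654 0.0945] [-0.13 -0.08 -2.79] [ 0.049 -0.12  -0.005] 0.013536410000212688
```

View pics/e.png

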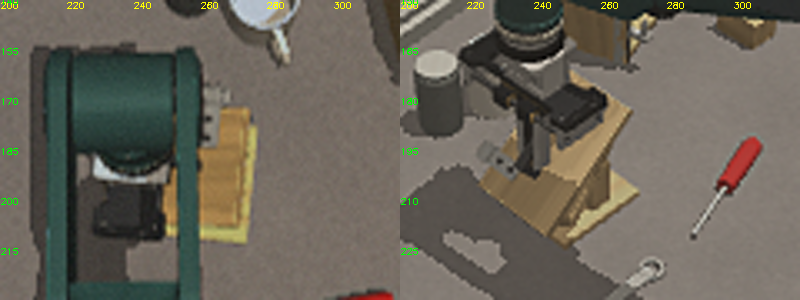

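Run:
```python
from h import *
np.set_printoptions(precision=4,suppress=True)
S=pickle.load(open("e.pkl","rb"))
print(tri(("top",271,208.4),("side",269.6,180.9),S),tri(("top",274.4,172.4),("side",252.5,171),S))
t=np.radians(-5.5);ex=np.array([np.cos(t),np.sin(t),0]);ey=np.array([-np.sin(t),np.cos(t),0]);u=np.array([0,0,1.])
V=np.array([.523,.054,.032]);G=np.array([.5223,.0654,.0943+.019])
print("G rel",(G-V)@ex,(G-V)@ey,G[2])
for s in(-.03,-.02,-.01):
  for ph in(40,45,50,55):
    p=np.radians(ph);z=-ey*np.cos(p)+u*np.sin(p);n=ey*np.sin(p)+u*np.cos(p)
    c=G-s*z-.040*n
    f=c-.09*z-.006*n; q=c+.09*z+.006*n; g=c-.09*z+.006*n
    E=V-.056*ey+.082*u
    print(s,ph,"foot rel ry,z",((f-V)@ey).round(4),f[2].round(4),"E gap",((f-E)@n).round(4),"topcorner",proj("top",q-.06*ex),proj("side",q-.06*ex),"footL side",proj("side",g+.06*ex),proj("side",g-.06*ex))
```

```text
(array([ 0.4502, -0.031 ,  0.1625]), [np.float64(0.0013759872684221065), np.float64(0.0013759872684220582)]) (array([ 0.5655, -0.0498,  0.1401]), [np.float64(0.008895752151529553), np.float64(0.008895752151529601)])
G rel -0.0017894189175876123 0.011280424634621679 0.1133
-0.03 40 foot rel ry,z 0.0277 0.0395 E gap -0.0033 topcorner [274.1756 207.5273] [271.4106 178.938 ] footL side [226.0674 202.1939] [246.5367 217.5155]
-0.03 45 foot rel ry,z 0.0212 0.0383 E gap 0.0011 topcorner [272.7953 207.1132] [270.6237 177.6618] footL side [227.1313 201.8096] [247.5865 217.0722]
-0.03 50 foot rel ry,z 0.0146 0.0378 E gap 0.0051 topcorner [271.1348 206.6836] [269.6764 176.5606] footL side [228.2088 201.3233] [248.6541 216.5259]
-0.03 55 foot rel ry,z 0.008 0.0378 E gap 0.0087 topcorner [269.2029 206.2418] [268.5726 175.6459] footL side [229.292  200.7393] [249.732  215.8814]
-0.02 40 foot rel ry,z 0.0353 0.0331 E gap -0.0033 topcorner [271.786  207.4995] [270.0211 181.0929] footL side [224.7545 204.2448] [245.1633 219.6456]
-0.02 45 foot rel ry,z 0.0283 0.0313 E gap 0.0011 topcorner [270.5687 2
[... 284 characters left out ...]
orner [267.3697 206.3262] [267.4932 177.9511] footL side [228.3552 202.8405] [248.7208 218.041 ]
-0.01 40 foot rel ry,z 0.043 0.0266 E gap -0.0033 topcorner [269.4195 207.472 ] [268.6325 183.2465] footL side [223.4423 206.2944] [243.7907 221.7743]
-0.01 45 foot rel ry,z 0.0353 0.0242 E gap 0.0011 topcorner [268.3658 207.1308] [268.03   182.0989] footL side [224.7445 205.9718] [245.0686 221.3795]
-0.01 50 foot rel ry,z 0.0275 0.0224 E gap 0.0051 topcorner [267.0768 206.7757] [267.2907 181.096 ] footL side [226.0741 205.517 ] [246.3792 220.8507]
-0.01 55 foot rel ry,z 0.0195 0.0214 E gap 0.0087 topcorner [265.5594 206.4095] [266.4177 180.2478] footL side [227.4216 204.9345] [247.7131 220.1931]
```

The fit gives φ≈41° with the grip about 20 mm foot-ward of the handle's middle. The foot is still outside the ledge, at (ry 35, z 32) mm. I'll slide the door up along its own axis by 33 mm and then lower it inside the ledge.

>>> carry_out([
  [1, -0.5, 0, 0.5, 0],
  [1, -0.5, 0, 0.5, 0],
  [1, -0.5, 0, 0.5, 0],
  [1, -0.5, 0, 0.5, 0],
  [1, -0.4, 0, 0.5, 0],
  [1, 0, 0, 0, 0],
  [1, 0.3, 0, -0.28, 0],
  [1, 0.3, 0, -0.28, 0],
  [1, 0.3, 0, -0.28, 0],
  [1, 0.3, 0, -0.26, 0],
  [1, 0, 0, 0, 0],
])

```text
time: 16.2
tool_pos: [0.5204, 0.052, 0.1054]
ee_rot: [-1.543, 1.569, 3.074]
wrist_force: [-0.1, 1.0, -3.2]
width: 0.0138
```

>>> carry_out([
  [1, 0.3, 0, 0, 0],
  [1, 0.3, 0, 0, 0],
  [1, 0.2, 0, 0, 0],
  [1, 0, 0, 0, 0],
])

```text
time: 16.6
tool_pos: [0.5216, 0.052, 0.0996]
ee_rot: [2.127, 1.568, 0.46]
wrist_force: [-1.0, 3.3, 3.6]
width: 0.014
```

>>> carry_out([
  [1, 0.2, 0, 0, 0],
  [1, 0.2, 0, 0, 0],
  [1, 0, 0, 0, 0],
])

```text
time: 16.9
tool_pos: [0.5221, 0.0528, 0.0969]
ee_rot: [2.266, 1.566, 0.599]
wrist_force: [-2.2, 5.5, 9.3]
width: 0.0141
```

```bash
python3 -c "
from snap import *
go('f',(200,140),(200,150),120,90)"
```

```text
17.0 [0.5221 0.0528 0.0969] [-2.79  5.39  8.32] [ 0.624  0.395 -0.059] 0.01394716651180546
```

View pics/f.png

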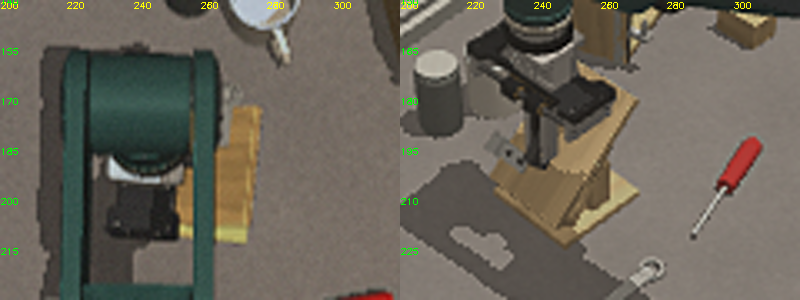

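Run:
```python
from h import *
np.set_printoptions(precision=3,suppress=True)
t=np.radians(-5.5);ex=np.array([np.cos(t),np.sin(t),0]);ey=np.array([-np.sin(t),np.cos(t),0]);u=np.array([0,0,1.])
V=np.array([.523,.054,.032]);G=np.array([.5221,.0528,.0969+.019])
E=V-.056*ey+.082*u
for s in(-.025,-.018,-.01):
  for ph in(40,45,50,55):
    p=np.radians(ph);z=-ey*np.cos(p)+u*np.sin(p);n=ey*np.sin(p)+u*np.cos(p)
    c=G-s*z-.040*n
    f=c-.09*z-.006*n; q=c+.09*z+.006*n; g=c-.09*z+.006*n
    print(s,ph,"foot",((f-V)@ey).round(4),f[2].round(4),"E gap",((f-E)@n).round(4),"top",proj("top",q+.06*ex),proj("top",q-.06*ex),"side",proj("side",q-.06*ex),"footL",proj("side",g+.06*ex),proj("side",g-.06*ex))
print("rest: tip corners side",[proj("side",V+.018*ey+.0126*u+a*.055*ex) for a in(1,-1)],"E side",[proj("side",E+a*.055*ex) for a in(1,-1)])
```

```text
-0.025 40 foot 0.0189 0.0389 E gap -0.0094 top [279.919 171.619] [276.845 207.48 ] side [272.741 177.882] footL [227.496 201.104] [247.95  216.326]
-0.025 45 foot 0.0122 0.0374 E gap -0.006 top [278.681 170.976] [275.571 207.083] side [272.014 176.63 ] footL [228.609 200.743] [249.046 215.904]
-0.025 50 foot 0.0053 0.0365 E gap -0.0029 top [277.175 170.326] [274.027 206.671] side [271.134 175.545] footL [229.74  200.273] [250.164 215.371]
-0.025 55 foot -0.0017 0.0363 E gap -0.0001 top [275.41  169.675] [272.22  206.248] side [270.104 174.638] footL [230.88  199.697] [251.296 214.732]
-0.018 40 foot 0.0243 0.0344 E gap -0.0094 top [278.244 171.721] [275.161 207.461] side [271.772 179.385] footL [226.58  202.535] [246.991 217.812]
-0.018 45 foot 0.0171 0.0325 E gap -0.006 top [277.117 171.116] [274.   207.09] side [271.108 178.179] footL [227.775 202.197] [248.166 217.408]
-0.018 50 foot 0.0098 0.0312 E gap -0.0029 top [275.738 170.505] [272.585 206.704] side [270.3  177.13] footL [228.993 201.738] [249.368 216.882]
-0.018 55 foot 0.0023 0.0305 E gap -0.0001 top [274.114 169.893] [270.923 206.307] side [269.35  176.247] footL [230.225 201.164] [250.589 216.239]
-0.01 40 foot 0.0304 0.0292 E gap -0.0094 top [276.344 171.836] [273.252 207.439] side [270.664 181.102] footL [225.533 204.17 ] [245.897 219.509]
-0.01 45 foot 0.0228 0.0268 E gap -0.006 top [275.343 171.275] [272.22  207.097] side [270.074 179.948] footL [226.823 203.856] [247.162 219.124]
-0.01 50 foot 0.0149 0.025 E gap -0.0029 top [274.109 170.708] [270.952 206.741] side [269.348 178.937] footL [228.141 203.41 ] [248.461 218.606]
-0.01 55 foot 0.0069 0.024 E gap -0.0001 top [272.646 170.139] [269.454 206.374] side [268.49 178.08] footL [229.478 202.836] [249.783 217.958]
rest: tip corners side [array([229.791, 201.156]), array([248.503, 215.021])] E side [array([242.403, 180.079]), array([261.71 , 193.243])]
```

The door has stalled at φ≈43°, which is exactly the angle of lying on both the ledge tip and the board's upper edge. The grip must be nearer the handle's middle than I assumed (s≈-8 mm). So I need to slide it another 30 mm or so up the door's axis.

>>> carry_out([
  [1, -0.8, 0, 0.4, 0],
  [1, -0.5, 0, 0.5, 0],
  [1, -0.5, 0, 0.5, 0],
  [1, -0.5, 0, 0.55, 0],
  [1, -0.4, 0, 0.55, 0],
  [1, 0, 0, 0, 0],
  [1, 0.35, 0, -0.3, 0],
  [1, 0.35, 0, -0.3, 0],
  [1, 0.35, 0, -0.35, 0],
  [1, 0, 0, 0, 0],
])

```text
time: 18.0
tool_pos: [0.5203, 0.0372, 0.1114]
ee_rot: [2.081, 1.568, 0.415]
wrist_force: [1.0, 3.5, 4.5]
width: 0.0141
```

>>> carry_out([
  [1, 0.3, 0, -0.25, 0],
  [1, 0.3, 0, -0.25, 0],
  [1, 0, 0, 0, 0],
])

```text
time: 18.3
tool_pos: [0.5211, 0.0421, 0.1061]
ee_rot: [1.922, 1.567, 0.256]
wrist_force: [0.8, 4.8, 6.7]
width: 0.014
```

>>> carry_out([
  [1, 0.3, 0, -0.05, 0],
  [1, 0.3, 0, -0.05, 0],
  [1, 0, 0, 0, 0],
])

```text
time: 18.6
tool_pos: [0.5213, 0.0435, 0.1002]
ee_rot: [2.185, 1.567, 0.519]
wrist_force: [1.6, 5.0, 5.7]
width: 0.0135
```

>>> carry_out([
  [1, 0.2, 0, 0, 0],
  [1, 0.2, 0, 0, 0],
  [1, 0, 0, 0, 0],
])

```text
time: 18.9
tool_pos: [0.5214, 0.044, 0.0966]
ee_rot: [2.31, 1.566, 0.644]
wrist_force: [0.3, 6.8, 6.7]
width: 0.0137
```

>>> carry_out([
  [1, 0.2, 0, 0, 0],
  [1, 0.2, 0, 0, 0],
  [1, 0, 0, 0, 0],
])

```text
time: 19.2
tool_pos: [0.5217, 0.0446, 0.0952]
ee_rot: [2.284, 1.564, 0.618]
wrist_force: [-2.9, 7.4, 17.0]
width: 0.0137
```

Run:
```python
from snap import *
from h import proj
go('g',(200,140),(200,150),120,90)
def corner(n):
    d=pickle.load(open(n+".pkl","rb"));im=d["side"]["image"].astype(int)
    m=((im[...,0]-im[...,2])>35).astype(np.uint8)
    m[:, :240]=0;m[:,290:]=0;m[:158]=0;m[215:]=0
    k,l,st,_=cv2.connectedComponentsWithStats(m);i=1+np.argmax(st[1:,4]);ys,xs=np.where(l==i)
    j=np.argmax(xs-.6*ys);t=d["top"]["image"].astype(int);mt=(t[...,0]-t[...,2])>50
    return (xs[j],ys[j]),st[i],[int(np.where(mt[r,240:300])[0].max()+240) for r in(176,180,184,188,192,196,200,204)]
for n in"efg":print(n,corner(n))
t=np.radians(-5.5);ex=np.array([np.cos(t),np.sin(t),0]);ey=np.array([-np.sin(t),np.cos(t),0]);u=np.array([0,0,1.])
V=np.array([.523,.054,.032]);E=V-.0574*ey+.082*u
for nm,ph,base,dist in(("seated",55,V,0),("stuck",42.6,E,.1155)):
    p=np.radians(ph);z=-ey*np.cos(p)+u*np.sin(p);nn=ey*np.sin(p)+u*np.cos(p)
    q=base-dist*z+.18*z+.012*nn-.002*ex
    print(nm,[proj(c,q+a*.06*ex-b*.012*nn).round(1) for c in("side","top") for a in(1,-1) for b in(0,1)])
```

```text
19.3 [0.5217 0.0446 0.0952] [-2.87  8.05 16.64] [0.969 0.691 0.006] 0.013716999821208858
e ((np.int64(269), np.int64(183)), array([240, 178,  32,  37, 622], dtype=int32), [274, 276, 276, 275, 275, 275, 274, 274])
f ((np.int64(271), np.int64(180)), array([240, 168,  32,  47, 679], dtype=int32), [277, 277, 277, 276, 276, 275, 275, 275])
g ((np.int64(263), np.int64(158)), array([240, 158,  32,  57, 719], dtype=int32), [277, 276, 276, 276, 275, 275, 274, 274])
seated [array([248.2, 161.9]), array([250. , 162.1]), array([270. , 175.8]), array([271.7, 176. ]), array([274.8, 170.2]), array([277.7, 170.9]), array([271.6, 206.7]), array([274.6, 207.2])]
stuck [array([248.9, 165.3]), array([250.3, 166.1]), array([270.5, 179.3]), array([271.8, 180. ]), array([275.6, 171.4]), array([277.9, 172.1]), array([272.4, 207.4]), array([274.8, 207.8])]
```

Frame f matches the "stuck" prediction (271.8,180.0) exactly. In g the mask merged with the box, so I'll read its right edge by rows.

Run:
```python
import pickle,numpy as np
for n in"fg":
    im=pickle.load(open(n+".pkl","rb"))["side"]["image"].astype(int);m=(im[...,0]-im[...,2])>30
    print(n,[(r,int(np.where(m[r,255:285])[0].max()+255) if m[r,255:285].any() else 0) for r in range(168,194,2)])
```

```text
f [(168, 267), (170, 256), (172, 259), (174, 262), (176, 265), (178, 269), (180, 271), (182, 269), (184, 268), (186, 267), (188, 266), (190, 264), (192, 263)]
g [(168, 267), (170, 261), (172, 265), (174, 268), (176, 271), (178, 270), (180, 269), (182, 268), (184, 267), (186, 266), (188, 265), (190, 264), (192, 263)]
```

Frame g's corner is at (271,176), which matches the seated prediction (271.7,176). Releasing.

>>> carry_out([
  [1, -0.3, 0, 0, 0],
  [1, -0.1, 0, 0, 0],
  [0.7, 0, 0, 0, 0],
  [0.5, 0, 0, 0, 0],
  [0.5, 0, 0, 0, 0],
  [0.5, 0, 0, 0, 0],
  [0.5, 0, 0, 0, 0],
  [0.5, -1, 0, 0, 0],
  [0.5, -3, 0, 0, 0],
  [0.5, -4, 0, 0, 0],
  [0.5, -4, 0, 0, 0],
  [0.5, -3, 0, 0, 0],
  [0.53, -2, 0, 0, 0],
  [0.53, 0, 0, 0, 0],
])

```text
time: 20.7
tool_pos: [0.5216, 0.0418, 0.2698]
ee_rot: [1.623, 1.562, -0.044]
wrist_force: [1.3, 0.6, 0.2]
width: 0.0443
```

Run:
```python
from snap import *
go('i',(200,140),(200,150),120,90)
from bench import robot
print(robot.get_obs()["joint_positions"].round(3))
for n in"gi":
    im=pickle.load(open(n+".pkl","rb"))["side"]["image"].astype(int);m=(im[...,0]-im[...,2])>30
    print(n,[(r,int(np.where(m[r,255:285])[0].max()+255) if m[r,255:285].any() else 0) for r in range(168,194,2)])
```

```text
20.8 [0.52   0.0419 0.265 ] [-0.22  0.89 -0.89] [-0.103 -0.101 -0.021] 0.04408123788375785
[-0.028  0.02   1.325 -0.     1.797  0.068]
g [(168, 267), (170, 261), (172, 265), (174, 268), (176, 271), (178, 270), (180, 269), (182, 268), (184, 267), (186, 266), (188, 265), (190, 264), (192, 263)]
i [(168, 267), (170, 261), (172, 265), (174, 268), (176, 271), (178, 270), (180, 269), (182, 268), (184, 267), (186, 266), (188, 265), (190, 264), (192, 263)]
```

The door's image edge is unchanged after release, so it is seated. Next I'll turn the tool 90° and go to the top edge.

>>> carry_out([
  [0.53, 0, 0, 0, 8.5],
  [0.53, 0, 0, 0, 8.5],
  [0.53, 0, 0, 0, 8.5],
  [0.53, 0, 0, 0, 8.5],
  [0.53, 0, 0, 0, 8.5],
  [0.53, 0, 0, 0, 8.5],
  [0.53, 0, 0, 0, 8.5],
  [0.53, 0, 0, 0, 8.5],
  [0.53, 0, 0, 0, 8.5],
  [0.53, 0, 0, 0, 8.5],
  [0.53, 0, 0, 0, 5],
  [0.53, 0, 2.5, 0.3, 0],
  [0.53, 0, 2.6, 0.3, 0],
  [0.53, 0, 2.6, 0.2, 0],
  [0.53, 0, 0, 0, 0],
  [0.53, 0, 0, 0, 0],
])

```text
time: 22.4
tool_pos: [0.504, -0.0339, 0.2631]
ee_rot: [-0.27, 1.568, 2.774]
wrist_force: [-1.1, 0.9, 0.7]
width: 0.0444
```

```bash
cat > rel.py <<'E'
from h import *
from bench import robot
from scipy.spatial.transform import Rotation as R
def rel():
    o=robot.get_obs();M=R.from_euler("xyz",o["ee_rot"]).as_matrix()
    t=np.radians(-5.5);ex=np.array([np.cos(t),np.sin(t),0]);ey=np.array([-np.sin(t),np.cos(t),0])
    d=o["tool_pos"]-[.523,.054,0]
    print("t",round(o["time"],2),"rx",(d@ex).round(4),"ry",(d@ey).round(4),"z",d[2].round(4),"F",o["wrist_force"].round(1),"T",o["wrist_torque"].round(2),"w",round(o["width"],4),"tooly yaw",np.degrees(np.arctan2(M[1,1],M[0,1])).round(2),"pos",o["tool_pos"].round(4))
E
python3 -c "import rel;rel.rel()"
```

```text
t 22.4 rx -0.0105 ry -0.0893 z 0.2631 F [-1.1  0.9  0.7] T [ 0.05  0.02 -0.02] w 0.0444 tooly yaw -95.59 pos [ 0.504  -0.0339  0.2631]
```

>>> carry_out([
  [0.53, 3, 0, 0, 0],
  [0.53, 3, 0, 0, 0],
  [0.53, 1.5, 0, 0, 0],
  [0.53, 1.4, 0, 0, 0],
  [0.53, 1.3, 0, 0, 0],
  [0.53, 0, 0, 0, 0],
])

```text
time: 23.0
tool_pos: [0.5039, -0.0335, 0.1611]
ee_rot: [-0.074, 1.568, 2.971]
wrist_force: [-0.1, 0.1, -0.8]
width: 0.0444
```

>>> carry_out([
  [0.55, -0.3, -0.83, 0, 0],
  [0.55, -0.4, -0.83, 0, 0],
  [0.57, -0.45, -0.83, 0, 0],
  [0.57, -0.45, -0.83, 0, 0],
  [0.6, -0.47, -0.88, 0, 0],
  [0.62, -0.47, -0.88, 0, 0],
  [0.64, -0.47, -0.88, 0, 0],
  [0.64, 0, 0, 0, 0],
])

```text
time: 23.8
tool_pos: [0.5107, 0.0268, 0.1937]
ee_rot: [-2.545, 1.57, 0.501]
wrist_force: [-0.7, -1.6, 0.6]
width: 0.0337
```

```bash
python3 -c "import rel;rel.rel()"
```

```text
t 23.8 rx -0.0096 ry -0.0283 z 0.1937 F [-0.7 -1.6  0.6] T [-0.03  0.02  0.02] w 0.0337 tooly yaw -95.42 pos [0.5107 0.0268 0.1937]
```

>>> carry_out([
  [0.68, -0.2, -0.65, 0, 0],
  [0.72, -0.2, -0.65, 0, 0],
  [0.76, -0.2, -0.65, 0, 0],
  [0.85, -0.1, -0.5, 0, 0],
  [0.92, -0.1, -0.5, 0, 0],
  [1, -0.1, -0.5, 0, 0],
  [1, 0, 0, 0, 0],
  [1, 0, 0, 0, 0],
  [1, 0, 0, 0, 0],
  [1, 0, 0, 0, 0],
])

```text
time: 24.8
tool_pos: [0.5135, 0.0594, 0.2017]
ee_rot: [0.702, 1.57, -2.537]
wrist_force: [-0.4, -1.3, -2.0]
width: 0.0117
```

```bash
python3 -c "import rel;rel.rel()"
```

```text
t 24.8 rx -0.0099 ry 0.0044 z 0.2017 F [-0.4 -1.3 -2. ] T [-0.53  0.05 -0.07] w 0.0117 tooly yaw -95.55 pos [0.5135 0.0594 0.2017]
```

The panel is gripped flat (11.7 mm). I'll lift it, turn to the box's yaw and stop in front of the pins.

>>> carry_out([
  [1, -1, 0, 0, 0],
  [1, -2, 0, 0, 0],
  [1, -2.5, 0, 0, 0],
  [1, -2.5, 0, 0, -6.3],
  [1, -2, 0, 0, -6.3],
  [1, 0, 0, 0, -6.3],
  [1, 0, 1.6, 0.5, 0],
  [1, 0, 3.1, 1, 0],
  [1, 0, 3.1, 1, 0],
  [1, 0, 3.1, 1, 0],
  [1, 0, 3.1, 1, 0],
  [1, 0, 3.1, 1, 0],
  [1, 0, 3.1, 1, 0],
  [1, 0, 3.1, 1, 0],
  [1, 0, 3.1, 0.9, 0],
  [1, 0, 3.1, 0.9, 0],
  [1, 0, 2.7, 0.6, 0],
  [1, 0, 0, 0, 0],
  [1, 0, 0, 0, 0],
  [1, 0, 0, 0, 0],
])

```text
time: 26.8
tool_pos: [0.4922, -0.2754, 0.3024]
ee_rot: [-2.624, 1.57, 0.752]
wrist_force: [0.4, -0.3, -2.3]
width: 0.0117
```

Run:
```python
import rel;rel.rel()
from snap import *
d={n:robot.snapshot(n) for n in("top","side")};pickle.dump(d,open("j.pkl","wb"))
t,s=[d[n]["image"][:,:,::-1] for n in("top","side")]
cv2.imwrite("pics/j.png",np.vstack([np.hstack([tile(t,285,110),tile(s,215,95)]),np.hstack([tile(t,310,140,50,38),tile(s,250,125,50,38)])]))
```

```text
t 26.8 rx 0.0009 ry -0.3309 z 0.3024 F [ 0.4 -0.3 -2.3] T [-0.02  0.    0.02] w 0.0117 tooly yaw -76.55 pos [ 0.4922 -0.2754  0.3024]
```

View pics/j.png

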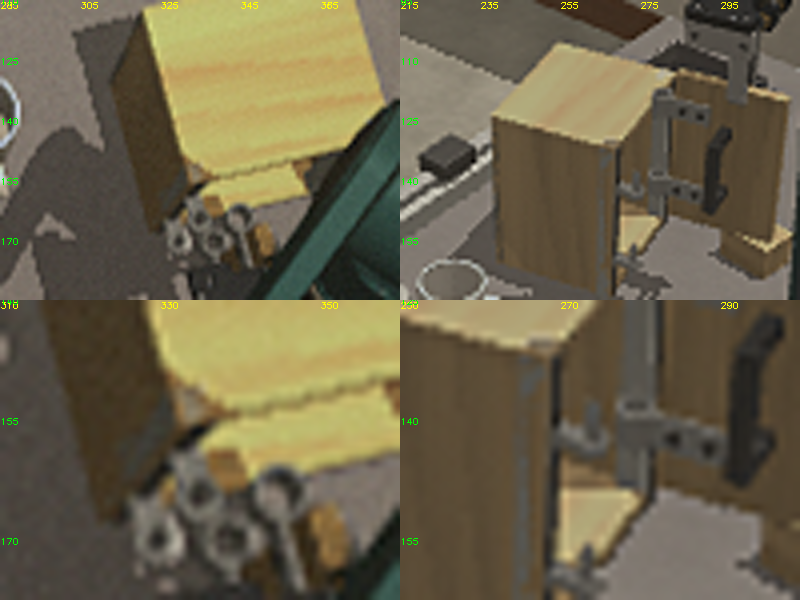

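The zoom shows these rings in the top view: low pin (329.4,169.8), high pin (334.6,164.0), low barrel (339.4,169.4) and high barrel (345.2,163.4). In the side view the high barrel's top is near (280.5,117.5), and the low barrel's top is near (279.5,138.5).

Run:
```python
from h import *
np.set_printoptions(precision=4,suppress=True)
S=pickle.load(open("j.pkl","rb"))
T=lambda u,v,z:plane("top",u,v,z,S)
print("pins",T(334.6,164,.162),T(329.4,169.75,.062))
print("tri hi",tri(("top",345.25,163.4),("side",280.5,117.5),S),"lo",tri(("top",339.4,169.4),("side",279.4,138.5),S))
for dt in(.012,.018,.024):
    zt=.3024+dt
    h=T(345.25,163.4,zt-.028);l=T(339.4,169.4,zt-.128)
    print(dt,"hi",h,proj("side",h,S),proj("side",h-[0,0,.024],S),"lo",l,proj("side",l,S),proj("side",l-[0,0,.024],S))
    for v in (np.radians(13.45),):
        bx=np.array([np.cos(v),np.sin(v),0]);by=np.array([-np.sin(v),np.cos(v),0])
        c=np.array([.4922,-.2754,zt-.09])+.006*bx
        for nm,y,z,f in(("top-y",-.06,.09,.006),("top+y",.06,.09,.006),("bot-y",-.06,-.09,.006),("bot+y",.06,-.09,.006),("bartop",0,.042,.04),("barbot",0,-.042,.04)):
            print(nm,proj("side",c+y*bx+f*by+[0,0,z],S).round(1),end=" ")
    print()
```

```text
pins [ 0.5965 -0.2452  0.162 ] [ 0.596  -0.2452  0.062 ]
tri hi (array([ 0.5716, -0.2525,  0.2913]), [np.float64(0.0004235457390634695), np.float64(0.0004235457390632158)]) lo (array([ 0.5741, -0.2567,  0.182 ]), [np.float64(0.000267121029987506), np.float64(0.0002671210299874803)])
0.012 hi [ 0.5729 -0.2533  0.2864] [280.2029 118.2983] [279.9424 123.2091] lo [ 0.5735 -0.2556  0.1864] [279.3518 137.8171] [279.1108 142.3259]
top-y [312.1 121. ] top+y [284.2 113.9] bot-y [307.8 156.7] bot+y [282.  149.2] bartop [294.  131.7] barbot [292.6 148.3] 
0.018 hi [ 0.5717 -0.252   0.2924] [280.3167 117.2939] [280.0541 122.2319] lo [ 0.5724 -0.2544  0.1924] [279.4535 136.9028] [279.2107 141.4353]
top-y [312.3 119.7] top+y [284.3 112.6] bot-y [307.9 155.6] bot+y [282.1 148.1] bartop [294.1 130.5] barbot [292.7 147.2] 
0.024 hi [ 0.5705 -0.2507  0.2984] [280.4312 116.2824] [280.1666 121.248 ] lo [ 0.5713 -0.2531  0.1984] [279.5558 135.9826] [279.3112 140.5389]
top-y [312.4 118.4] top+y [284.3 111.3] bot-y [308.  154.5] bot+y [282.2 147. ] bartop [294.2 129.2] barbot [292.8 146. ]
```

The fit puts the door top at z≈0.3205. The barrel axis is at about (0.572,-0.253) and the pins are at (0.596,-0.246), so I need +25 mm along box x and +1 mm along box y. I'll go above the pins and then descend carefully.

>>> carry_out([
  [1, 0, 0, -0.8, 0],
  [1, 0, -0.1, -1, 0],
  [1, 0, 0, -0.74, 0],
  [1, 0, 0, 0, 0],
  [1, 1.5, 0, 0, 0],
  [1, 2, 0, 0, 0],
  [1, 2, 0, 0, 0],
  [1, 1.7, 0, 0, 0],
  [1, 0, 0, 0, 0],
  [1, 0, 0, 0, 0],
])

```text
time: 27.9
tool_pos: [0.4998, -0.2834, 0.2554]
ee_rot: [0.979, 1.529, -1.947]
wrist_force: [-61.5, -16.9, 67.7]
width: 0.0129
```

Run:
```python
import rel;rel.rel()
from snap import *
d={n:robot.snapshot(n) for n in("top","side")};pickle.dump(d,open("k.pkl","wb"))
```

```text
t 27.9 rx 0.0093 ry -0.3381 z 0.2554 F [-61.5 -16.9  67.7] T [-2.61 11.64  0.38] w 0.0129 tooly yaw -77.64 pos [ 0.4998 -0.2834  0.2554]
```

The lower barrel was too high and ran into the upper pin: it has to pass between the two brackets. I'll back off straight away.

>>> carry_out([
  [1, -1.8, 0, 0, 0],
  [1, -2, 0, 0.5, 0],
  [1, -2, 0, 1, 0],
  [1, -1.4, 0, 1.2, 0],
  [1, 0, 0, 1, 0],
  [1, 0, 0, 0, 0],
  [1, 0, 0, 0, 0],
])

```text
time: 28.7
tool_pos: [0.4802, -0.2778, 0.3004]
ee_rot: [-1.039, 1.569, 2.336]
wrist_force: [-0.1, -0.5, -2.9]
width: 0.0121
```

Run:
```python
import rel;rel.rel()
from snap import *
d={n:robot.snapshot(n) for n in("top","side")};pickle.dump(d,open("l.pkl","wb"))
t,s=[d[n]["image"][:,:,::-1] for n in("top","side")]
cv2.imwrite("pics/l.png",np.vstack([np.hstack([tile(t,285,110),tile(s,235,95)]),np.hstack([tile(t,310,140,50,38),tile(s,250,105,50,38)])]))
```

```text
t 28.7 rx -0.0108 ry -0.3343 z 0.3004 F [-0.1 -0.5 -2.9] T [ 0.02 -0.03 -0.01] w 0.0121 tooly yaw -76.62 pos [ 0.4802 -0.2778  0.3004]
```

View pics/l.png

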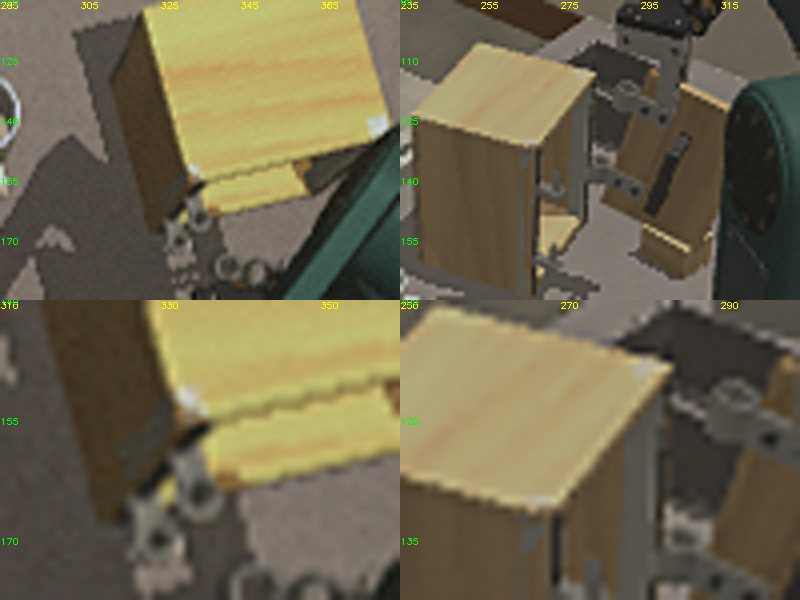

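The door swung about 20° in the grip: its bottom moved toward the box and its -y bottom corner is low. The bench can square it. If I press the bottom edge flat on the free bench here, the door comes upright and I get a height reference.

Run:
```python
from h import *
np.set_printoptions(precision=4,suppress=True)
S=pickle.load(open("l.pkl","rb"))
a=tri(("top",349,177.5),("side",292,117.5),S);b=tri(("top",342,176.5),("side",285.5,134),S);print(a,b)
v=np.radians(13.4);bx=np.array([np.cos(v),np.sin(v),0]);d=a[0]-b[0];print("tilt",np.degrees(np.arctan2(d@bx,d[2])),np.linalg.norm(d))
h=tri(("top",260,100),("side",235+(685-400)/4,95+138/4),S)
```

```text
(array([ 0.5235, -0.2601,  0.3073]), [np.float64(0.003144388876212213), np.float64(0.003144388876212151)]) (array([ 0.5441, -0.2567,  0.2189]), [np.float64(0.00035080989483876585), np.float64(0.00035080989483867895)])
tilt -13.258510475047867 0.09084797327721214
```

>>> carry_out([
  [1, 2, 0, 0.5, 0],
  [1, 3, 0, 0.5, 0],
  [1, 3, 0, 0.5, 0],
  [1, 1.5, 0, 0, 0],
  [1, 0, 0, 0, 0],
])

```text
time: 29.3
tool_pos: [0.4647, -0.2804, 0.2033]
ee_rot: [-0.918, 1.564, 2.457]
wrist_force: [-0.7, -0.3, -3.3]
width: 0.0115
```

>>> carry_out([
  [1, 0.7, 0, 0, 0],
  [1, 0.7, 0, 0, 0],
  [1, 0.5, 0, 0, 0],
  [1, 0, 0, 0, 0],
])

```text
time: 29.7
tool_pos: [0.4657, -0.2815, 0.1876]
ee_rot: [-0.852, 1.57, 2.523]
wrist_force: [-0.7, -0.4, -2.6]
width: 0.0119
```

>>> carry_out([
  [1, 0.5, 0, 0, 0],
  [1, 0.5, 0, 0, 0],
  [1, 0, 0, 0, 0],
])

```text
time: 30.0
tool_pos: [0.4654, -0.2813, 0.177]
ee_rot: [-0.844, 1.569, 2.531]
wrist_force: [-0.8, 1.1, -3.1]
width: 0.0119
```

>>> carry_out([
  [1, 0.5, 0, 0, 0],
  [1, 0.5, 0, 0, 0],
  [1, 0, 0, 0, 0],
])

```text
time: 30.3
tool_pos: [0.4658, -0.2817, 0.1676]
ee_rot: [0.655, 1.571, -2.253]
wrist_force: [-0.2, -0.1, -2.6]
width: 0.012
```

>>> carry_out([
  [1, 0.4, 0, 0, 0],
  [1, 0.4, 0, 0, 0],
  [1, 0, 0, 0, 0],
])

```text
time: 30.6
tool_pos: [0.4695, -0.2815, 0.166]
ee_rot: [2.691, 1.559, -0.217]
wrist_force: [2.5, 3.1, 13.3]
width: 0.0121
```

>>> carry_out([
  [1, 0.3, 0, 0, 0],
  [1, 0.2, 0, 0, 0],
  [1, 0, 0, 0, 0],
])

```text
time: 30.9
tool_pos: [0.4724, -0.2817, 0.1649]
ee_rot: [2.659, 1.55, -0.248]
wrist_force: [5.6, 6.3, 21.5]
width: 0.0115
```

>>> carry_out([
  [1, 0.3, 0, 0, 0],
  [1, 0, 0, 0, 0],
])

```text
time: 31.1
tool_pos: [0.4743, -0.282, 0.1642]
ee_rot: [2.644, 1.544, -0.262]
wrist_force: [8.0, 6.5, 26.8]
width: 0.0117
```

```bash
cat > tilt.py <<'E'
from h import *
import cv2,sys
from scipy.spatial.transform import Rotation as R
v=np.radians(13.4);bx=np.array([np.cos(v),np.sin(v),0]);by=np.array([-np.sin(v),np.cos(v),0]);uz=np.array([0,0,1.])
def bar(S,tcp,dt=.018,gy=-.008):
    # orientation of the dark bar in the side image against model for tilts (deg, + = top toward -bx)
    g=np.array(tcp)+[0,0,.019]
    im=S["side"]["image"].astype(int)
    res=[]
    for th in(0,5,10,15,20,25):
        p=np.radians(th);z=uz*np.cos(p)-bx*np.sin(p);y=bx*np.cos(p)+uz*np.sin(p)
        c=g-(.09+.019-dt-.019+0)*0*z - (.09-(dt+0.019-.019) )*z*1 - gy*y + .0*z
        a,b=[proj("side",c+k*z+.046*by,S) for k in(.036,-.036)]
        res.append((th,np.degrees(np.arctan2(a[0]-b[0],b[1]-a[1])).round(1)))
        if th==10: mid=(a+b)/2
    u,w=mid.astype(int);win=im[w-16:w+17,u-14:u+15].max(2)
    m=(win<55).astype(np.uint8);k,l,st,ce=cv2.connectedComponentsWithStats(m)
    out=[]
    for i in range(1,k):
        if 15<st[i,4]<140:
            ys,xs=np.where(l==i);C=np.cov(xs,ys);w_,V_=np.linalg.eigh(C);e=V_[:,1];e=e if e[1]<0 else -e
            out.append((int(st[i,4]),(xs.mean()+u-14).round(1),(ys.mean()+w-16).round(1),np.degrees(np.arctan2(e[0],-e[1])).round(1),(w_**.5).round(1)))
    return res,mid.round(1),out
E
python3 - <<'E'
from tilt import *
from snap import robot
np.set_printoptions(suppress=True)
for n,t in(("j",(.4922,-.2754,.3024)),("l",(.4802,-.2778,.3004))):
    print(n,bar(pickle.load(open(n+".pkl","rb")),t))
S={"side":robot.snapshot("side")};pickle.dump(S,open("m.pkl","wb"));t=robot.get_obs()["tool_pos"];print("m",t,bar(S,t))
E
```

```text
j ([(0, np.float64(4.7)), (5, np.float64(10.4)), (10, np.float64(16.2)), (15, np.float64(22.1)), (20, np.float64(28.2)), (25, np.float64(34.3))], array([289.9, 134.4]), [(84, np.float64(293.2), np.float64(137.4), np.float64(8.0), array([1.4, 6.1]))])
l ([(0, np.float64(5.1)), (5, np.float64(10.7)), (10, np.float64(16.6)), (15, np.float64(22.5)), (20, np.float64(28.6)), (25, np.float64(34.8))], array([292.7, 135.7]), [(61, np.float64(286.2), np.float64(125.4), np.float64(-0.2), array([2.8, 3.4])), (62, np.float64(300.2), np.float64(140.5), np.float64(24.8), array([1.1, 5. ]))])
m [ 0.47421096 -0.28200821  0.16412423] ([(0, np.float64(5.3)), (5, np.float64(11.3)), (10, np.float64(17.6)), (15, np.float64(24.0)), (20, np.float64(30.5)), (25, np.float64(37.0))], array([292.2, 161.8]), [(53, np.float64(299.8), np.float64(166.4), np.float64(22.5), array([1.1, 4.4]))])
```

The bar-angle check gives about 14° before pressing and about 11° now. Friction is holding the corner, so I'll move the top toward +x while pressing lightly, which turns the door about that corner.

>>> carry_out([
  [1, -0.3, 0, -0.4, 0],
  [1, 0, 0, -0.5, 0],
  [1, 0, 0, -0.5, 0],
  [1, 0, 0, -0.5, 0],
  [1, 0, 0, -0.5, 0],
  [1, 0, 0, -0.5, 0],
  [1, 0, 0, 0, 0],
])

```text
time: 31.85
tool_pos: [0.4951, -0.275, 0.1561]
ee_rot: [2.471, 1.568, -0.437]
wrist_force: [0.7, 1.6, 5.6]
width: 0.0116
```

```bash
cat > chk.py <<'E'
from tilt import *
import rel;from bench import robot
rel.rel()
S={"side":robot.snapshot("side"),"top":robot.snapshot("top")};pickle.dump(S,open("m.pkl","wb"));t=robot.get_obs()["tool_pos"];r=bar(S,t)
for o in r[2]: print(o,"tilt",np.interp(o[3]-3,[q[1] for q in r[0]],[q[0] for q in r[0]],left=-9))
E
python3 chk.py
```

```text
t 31.85 rx 0.0038 ry -0.3302 z 0.1561 F [0.7 1.6 5.6] T [ 0.29  0.09 -0.08] w 0.0116 tooly yaw -76.59 pos [ 0.4951 -0.275   0.1561]
(56, np.float64(297.2), np.float64(166.9), np.float64(10.9), array([1.2, 4.3])) tilt 2.704918032786886
```

>>> carry_out([
  [1, 0.3, 0, -0.4, 0],
  [1, 0.3, 0, -0.4, 0],
  [1, 0.3, 0, 0, 0],
  [1, 0.3, 0, 0, 0],
  [1, 0, 0, 0, 0],
])

```text
time: 32.45
tool_pos: [0.5045, -0.2735, 0.1511]
ee_rot: [2.56, 1.56, -0.347]
wrist_force: [-1.8, 4.4, 23.8]
width: 0.0123
```

```bash
python3 chk.py
```

```text
t 32.45 rx 0.013 ry -0.3277 z 0.1511 F [-1.8  4.4 23.8] T [ 1.45  0.79 -0.01] w 0.0123 tooly yaw -76.6 pos [ 0.5045 -0.2735  0.1511]
(58, np.float64(296.1), np.float64(167.1), np.float64(6.3), array([1.3, 4.4])) tilt -9.0
```

```bash
cat > edge.py <<'E'
from tilt import *
def edge(S,tcp,dt=.018,gy=-.008,z0=-.075,z1=.06):
    im=S["side"]["image"].astype(float);out=[]
    c=np.array(tcp)+uz*(dt-.09)-gy*bx
    for zz in np.linspace(z0,z1,28):
        q0=proj("side",c-.06*bx-.006*by+zz*uz,S)
        row=int(round(q0[1]));xs=np.arange(int(q0[0])-14,int(q0[0])+15)
        d=im[row,xs,0]-im[row,xs,2]
        s=cv2.GaussianBlur(d[None],(3,1),0)[0];g=np.diff(s);i=np.argmin(g)
        if g[i]<-8 and 0<i<len(g)-1:
            a,b,cc=g[i-1],g[i],g[i+1];off=.5*(a-cc)/(a-2*b+cc) if a-2*b+cc else 0
            out.append((row,xs[i]+.5+off))
    out=np.array(out)
    r,x=out.T
    for _ in range(4):
        p=np.polyfit(r,x,1);e=np.abs(np.polyval(p,r)-x);k=e<max(.6,1.5*np.median(e));r,x=r[k],x[k]
    ang=lambda th:(lambda a,b:np.degrees(np.arctan2(a[0]-b[0],b[1]-a[1])))(*[proj("side",c+.07*uz-.06*(bx*np.cos(th)+uz*np.sin(th))+k*(uz*np.cos(th)-bx*np.sin(th)),S) for k in(.06,-.075)])
    meas=np.degrees(np.arctan(-p[0]))
    ths=np.radians(np.arange(-10,21,2.));return len(r),meas.round(2),ang(0).round(2),np.degrees(np.interp(meas,[ang(t) for t in ths],ths)).round(2)
E
python3 - <<'E'
from edge import *
for n,t in(("j",(.4922,-.2754,.3024)),("l",(.4802,-.2778,.3004)),("m",(.5045,-.2735,.1511))):
    print(n,edge(pickle.load(open(n+".pkl","rb")),t))
E
```

```text
j (20, np.float64(6.69), np.float64(6.9), np.float64(-0.19))
l (21, np.float64(5.6), np.float64(7.26), np.float64(-1.46))
m (28, np.float64(3.73), np.float64(6.54), np.float64(-2.35))
```

>>> carry_out([
  [1, 0.3, 0, 0, 0],
  [1, 0, 0, 0, 0],
  [1, -0.5, 0, 0, 0],
  [1, -0.4, 0, 0, 0],
  [1, 0, 0, 0, 0],
])

```text
time: 33.05
tool_pos: [0.5026, -0.2736, 0.1512]
ee_rot: [2.412, 1.567, -0.496]
wrist_force: [-0.6, 1.0, 9.1]
width: 0.0116
```

```bash
python3 chk.py; python3 -c "
from edge import *
from bench import robot
print(edge(pickle.load(open('m.pkl','rb')),robot.get_obs()['tool_pos']))"
```

```text
t 33.05 rx 0.0111 ry -0.3281 z 0.1512 F [-0.6  1.   9.1] T [ 0.43 -0.    0.01] w 0.0116 tooly yaw -76.63 pos [ 0.5026 -0.2736  0.1512]
(57, np.float64(296.2), np.float64(167.5), np.float64(3.4), array([1.3, 4.1])) tilt -9.0
(28, np.float64(3.7), np.float64(6.59), np.float64(-2.42))
```

```bash
cat > bot.py <<'E'
from tilt import *
def hedge(S,tcp,dt=.018,gy=-.008,which=-.09,y0=-.052,y1=.03,f=.006):
    im=S["side"]["image"].astype(float);out=[]
    c=np.array(tcp)+uz*(dt-.09)-gy*bx;sg=1 if which<0 else -1
    for yy in np.linspace(y0,y1,24):
        q=proj("side",c+yy*bx+f*by+which*uz,S);col=int(round(q[0]));ys=np.arange(int(q[1])-9,int(q[1])+10)
        d=im[ys,col,0]-im[ys,col,2];s=cv2.GaussianBlur(d[None],(3,1),0)[0];g=np.diff(s)*sg;i=np.argmin(g)
        if g[i]<-8 and 0<i<len(g)-1:
            a,b,cc=g[i-1],g[i],g[i+1];out.append((col,ys[i]+.5+.5*(a-cc)/(a-2*b+cc)))
    r,x=np.array(out).T
    for _ in range(4):
        p=np.polyfit(r,x,1);e=np.abs(np.polyval(p,r)-x);k=e<max(.5,1.5*np.median(e));r,x=r[k],x[k]
    def ang(th):
        a,b=[proj("side",c+f*by+which*(uz*np.cos(th)-bx*np.sin(th))+k*(bx*np.cos(th)+uz*np.sin(th)),S) for k in(y0,y1)];return (a[1]-b[1])/(a[0]-b[0])
    ths=np.radians(np.arange(-10,11,2.));A=np.array([ang(t) for t in ths]);o=np.argsort(A)
    q=proj("side",c+f*by+which*uz,S)
    return len(r),"slope",p[0].round(3),ang(0).round(3),"tilt",np.degrees(np.interp(p[0],A[o],ths[o])).round(2),"dv",(np.polyval(p,q[0])-q[1]).round(2)
E
python3 - <<'E'
from bot import *
for n,t,dt in(("j",(.4922,-.2754,.3024),.018),("m",(.5026,-.2736,.1512),.028)):
    S=pickle.load(open(n+".pkl","rb"));print(n,"bottom",hedge(S,t,dt)," top",hedge(S,t,dt,.09,-.05,-.02,.006),hedge(S,t,dt,.09,.025,.05,.006))
E
```

```text
Traceback (most recent call last):
  File "bot.py", line 10, in hedge
    r,x=np.array(out).T
    ^^^
ValueError: not enough values to unpack (expected 2, got 0)
```

```bash
sed -i 's/    r,x=np.array(out).T/    if len(out)<5: return len(out)\n    r,x=np.array(out).T/' bot.py
python3 - <<'E'
from bot import *
for n,t,dt in(("j",(.4922,-.2754,.3024),.018),("m",(.5026,-.2736,.1512),.028)):
    S=pickle.load(open(n+".pkl","rb"));print(n,"bottom",hedge(S,t,dt)," top",hedge(S,t,dt,.09,-.055,-.02,-.006),hedge(S,t,dt,.09,.02,.055,-.006),hedge(S,t,dt,.09,-.055,.055,-.006))
E
```

```text
j bottom (13, 'slope', np.float64(0.435), np.float64(0.289), 'tilt', np.float64(9.33), 'dv', np.float64(0.65))  top 0 0 (5, 'slope', np.float64(-0.443), np.float64(0.283), 'tilt', np.float64(-10.0), 'dv', np.float64(0.64))
m bottom (22, 'slope', np.float64(0.315), np.float64(0.311), 'tilt', np.float64(0.29), 'dv', np.float64(-0.19))  top 0 0 (18, 'slope', np.float64(0.329), np.float64(0.306), 'tilt', np.float64(1.6), 'dv', np.float64(5.94))
```

The bottom edge fits as level (0.3°), as expected after pressing flat. The barrels are now near the lower bracket, so I'll unload, back off 4 cm, then lift to the window between the brackets.

>>> carry_out([
  [1, -0.4, 0, 0, 0],
  [1, -0.4, 0, 0, 0],
  [1, -0.05, 0, 0.6, 0],
  [1, -0.05, 0, 1, 0],
  [1, -0.1, 0, 1.2, 0],
  [1, -0.5, 0, 1.2, 0],
  [1, -1.5, 0, 0, 0],
  [1, -2.5, 0, 0, 0],
  [1, -2.5, 0, 0, 0],
  [1, 0, 0, 0, 0],
  [1, 0, 0, 0, 0],
])

```text
time: 34.25
tool_pos: [0.4632, -0.2826, 0.2301]
ee_rot: [2.285, 1.568, -0.623]
wrist_force: [0.3, 0.1, -3.2]
width: 0.0118
```

```bash
python3 chk.py
python3 - <<'E'
from edge import *
from bot import hedge
from bench import robot
S=pickle.load(open('m.pkl','rb'));t=robot.get_obs()['tool_pos'];print(edge(S,t,.028),hedge(S,t,.028))
# ring-like grey blobs near barrels, top view
v=S["top"]["image"].astype(int)
for nm,p in(("hi",np.array([t[0],t[1],0])+.083*bx+.0055*by+[0,0,t[2]+.028-.028]),("lo",np.array([t[0],t[1],0])+.083*bx+.0055*by+[0,0,t[2]+.028-.128])):
    print(nm,p.round(4),proj("top",p,S).round(1))
g=cv2.cvtColor(S["top"]["image"],cv2.COLOR_RGB2GRAY);u,w=proj("top",p,S).astype(int)
cv2.imwrite("pics/n.png",g)
print("cols",u-8,"rows",w-10);print(g[w-10:w+8,u-8:u+16])
E
```

```text
t 34.25 rx -0.0272 ry -0.3408 z 0.2301 F [ 0.3  0.1 -3.2] T [-0.01 -0.03  0.05] w 0.0118 tooly yaw -76.63 pos [ 0.4632 -0.2826  0.2301]
(61, np.float64(306.7), np.float64(155.8), np.float64(4.5), array([1.2, 4.5])) tilt -9.0
(28, np.float64(6.49), np.float64(7.8), np.float64(-1.11)) (21, 'slope', np.float64(0.302), np.float64(0.3), 'tilt', np.float64(0.15), 'dv', np.float64(-0.84))
hi [ 0.5418 -0.2573  0.2276] [342.9 176.8]
lo [ 0.5418 -0.2573  0.1276] [336.7 181.8]
cols 328 rows 171
[[ 94  71  86 108 113 116 108 118 115 103 100  99  60  62  71 123 117 119
  119 116 115 113 115 109]
 [104 101 106 103 116 120 115 117  97  63  61  63  66  63  69 107 119 115
  111 116 116 114 117 113]
 [ 69  88  70  77 122 120 119 113  59  67  67  66  69  68  64  71 122 113
  117 118 113 117 117 118]
 [ 71  68  62  77 123 120 119  96  65  69  70  66  67  67  71  69 103 116
  116 120 117 117 114 115]
 [ 67  66  63  72 100 104  99  63  67  69  72  68  68  70  70  60  72 120
  114 120 117 117 115 114]
 [ 72  69  67  64  60  61  64  62  63  71  67  69  68  70  68  67  71 120
  116 119 118 117 118 119]
 [ 68
[... 507 characters left out ...]
64  73 119 111 106 117 119 116 115  62  66  65  65  71  71  64  73
  126 118 116 114 120 116]
 [ 68  64  75 123 116 116 116 118 121 119  90  66  67  68  72  66  65  73
  101 118 116 116 119 120]
 [ 70  69  70 105 117 122 121 120 122 120  97  65  68  65  70  65  66  60
   72 115 119 112 120 119]
 [ 71  69  64  73 119  97 101 100 101  96  62  68  67  70  64  65  81  90
   85 112 115 111 113 112]
 [ 65  69  73  76  98  60  63  60  64  61  62  66  64  69  63  70 101  84
   79  85  97 108  90 115]
 [ 72  70  70  65  66  68  62  62  64  68  97  94  69  64  61  88  99  42
   51  41  71  95  74 121]
 [ 72  64  69  63  67  71  96  93  65  75 111 102  65  58  54  95  84  65
   62  51  42  63  51  90]]
```

Run:
```python
import pickle,numpy as np,cv2
S=pickle.load(open('m.pkl','rb'));im=S["top"]["image"].astype(int)
g=im.mean(2).astype(int);d=im[...,0]-im[...,2]
print("gray rows182-204 cols 330-368")
for r in range(182,204):print(r,' '.join('%3d%s'%(g[r,c],'w' if d[r,c]>28 else ' ') for c in range(330,366)))
```

```text
gray rows182-204 cols 330-368
182  71  116  109  104  115  117  114  113   60   63   64   63   70   70   62   71  124  116  114  112  117  115  118  117  119  105   43   20   27   30   32   63   88   84   85   84 
183  74  121  114  114  115  116  119  116   88   64   66   66   70   65   64   71   99  116  114  114  117  118  114  121  116   68   19   28   28   27   61   86   88   85   79   83 
184  69  103  114  120  119  117  120  118   96   63   66   64   69   63   65   59   70  113  117  109  118  116  111  121   90   29   25   28   27   50   87   85   81   85   84   86 
185  62   71  117   96   99   98   99   94   61   66   65   68   62   64   79   88   83  109  112  110  112  109  112   96   37   23   23   30   40   75   93   84   87   85   81   85 
186  71   74   97   58   62   59   62   59   60   65   63   67   62   68   99   82   77   84   95  106   88  113  110   44   18   24   26   31   69   89   87   83   83   79   83   83 
187  68   63   65   67   61   61   63   66   96   93   67   63   60   86   97   40   50   40   69   93   73  118   73   22   27   29   32   60   88   
[... 2276 characters left out ...]
 46   47   47   49   48   49   39   31   28   30   27   55   82   85   80   79   81   81   82   75   25   11   22   34   81   40   45   31   24   23 
201  66   50   28   49   47   50   49   50   50   47   51   42   31   26   29   25   46   83   85   83   78   81   79   78   99  153  141    8   23   21   53   70   45   40   36   29 
202  73   64   20   51   50   48   46   44   47   51   43   30   27   24   27   39   75   89   84   82   83   82   83   74  105  206  182   32   16   22   32   74   88   53   38   34 
203  67   65   27   52   49   49   51   46   49   48   39   20   24   25   34   63   92   83   81   82   78   85   80   50   63  158  118   89   32   13   18   44   89   62   53   41
```

Run:
```python
from edge import *
from bot import hedge
S=pickle.load(open('m.pkl','rb'));t=np.array([.4632,-.2826,.2301])
p=plane("top",346.2,188.2,.231,S);d=p-t;print("hi barrel",p.round(4),"rel bx",(d@bx).round(4),"by",(d@by).round(4))
q=p-[0,0,.1];print("lo pred",proj("top",q,S).round(1),"hi side",proj("side",p,S).round(1),"lo side",proj("side",q,S).round(1))
gy=.073-d@bx
for dt in(.026,.0288):
    print("gy",gy.round(4),edge(S,t,dt,gy),edge(S,t,dt,gy,-.08,.02),hedge(S,t,dt,gy,-.09,-.055,.055))
c=t+uz*(.0288-.09)-gy*bx
print("corners side",[proj("side",c+a*.06*bx+b*.09*uz+.006*by,S).round(1) for a in(1,-1) for b in(1,-1)],"bar",[proj("side",c+.04*by+k*uz,S).round(1) for k in(.042,-.042)])
im=S["side"]["image"].astype(int)
u,v=proj("side",p,S).astype(int)
g=im.mean(2).astype(int);dd=im[...,0]-im[...,2]
for r in range(v-6,v+30):print(r,' '.join('%3d%s'%(g[r,k],'w' if dd[r,k]>28 else ' ') for k in range(u-9,u+16)))
```

```text
hi barrel [ 0.5051 -0.266   0.231 ] rel bx 0.0446 by 0.0065
lo pred [339.8 192.4] hi side [294.4 134. ] lo side [292.8 153. ]
gy 0.0284 (28, np.float64(6.52), np.float64(8.88), np.float64(-1.99)) (28, np.float64(6.6), np.float64(8.88), np.float64(-1.92)) (19, 'slope', np.float64(0.304), np.float64(0.299), 'tilt', np.float64(0.3), 'dv', np.float64(-0.63))
gy 0.0284 (28, np.float64(6.48), np.float64(8.88), np.float64(-2.02)) (28, np.float64(6.81), np.float64(8.88), np.float64(-1.75)) (13, 'slope', np.float64(0.319), np.float64(0.299), 'tilt', np.float64(1.33), 'dv', np.float64(-0.16))
corners side [array([297.9, 129.2]), array([294.8, 163.1]), array([325.8, 136.7]), array([320.5, 170.8])] bar [array([307.7, 146.9]), array([305.8, 162.8])]
128  49   50   50   50   50   50   50   50   50   52   56   55   53   51   76w  61   53  121   77   76   77   78   78   58   78 
129  46   55   47   48   50   49   49   49   46   52   56   55   52   84w 117w 111w 106w  90w  76   77   77   78   38   37   75 
130  53   50   62   53   48   47   49   50   46   51   55   54   55   55w  64w  80w  93w 102w  
[... 3590 characters left out ...]
  74   77   51   46   78   64   32   33   37   47   54 
159 120  120  121  120  121  123  127  112  113   73   73   67w  71   74   74   75   50   27   60   61   34   34   37   57   27 
160 122  120  121  121  123  123  124  123  125  130   71   61w  66w  68w  70w  73   73   74   77   64   33   33   37   31   44 
161 122  122  122  122  121  122  121  120  123  128   99   64w  65w  67w  69w  72w  67w  69w  69   51   33   36   37   41   67w
162 122  121  120  120  121  121  121  122  122  124   80w  59w  62w  66w  68w  70w  69w  67w  65w  40   32   32   36   58   67w
163 122  119  120  121  123  122  122  121  121  125   89   74w  58w  62w  65w  66w  65w  66w  64w  47   40   30   40   66w  67w
```

The barrels show clearly in this dump:
- **High barrel:** top ring at about (346.2,188.2) in the top view and (294.5,134) in the side view.
- **Low barrel:** consistent with a vertical axis.
- **Grip shift:** the grip has slipped to about 45 mm from the barrel axis.

I'll check the pins the same way.

Run:
```python
from tilt import *
S=pickle.load(open('m.pkl','rb'));P=np.array([.5963,-.2456])
for z in(.187,.162,.087,.062):print(z,"side",proj("side",[*P,z],S).round(1),"top",proj("top",[*P,z],S).round(1))
def dump(n,u,v,w,h):
    im=S[n]["image"].astype(int);g=im.mean(2).astype(int);d=im[...,0]-im[...,2];print(n,"cols",u)
    for r in range(v,v+h):print(r,' '.join('%3d%s'%(g[r,k],'w' if d[r,k]>28 else ' ') for k in range(u,u+w)))
dump("side",266,131,16,33);dump("top",324,158,16,17)
```

```text
0.187 side [273.8 136.8] top [336.2 162.5]
0.162 side [273.6 141.5] top [334.7 164.1]
0.087 side [273. 155.] top [330.7 168.3]
0.062 side [272.8 159.3] top [329.5 169.7]
side cols 266
131 139w 174w 180w 135w  82w  69w  74w  69w  69w  72w  74w  75w  81   81   80   98 
132  71   74w 108w  54   59   71w  73w  70w  70w  72w  74w  76   81   82   80   99 
133  72   74   81w  41   60w  72w  74w  70w  69w  71w  74w  76   81   82   80   79 
134  81   80   87   47   78w  73w  77w  71w  70w  72w  74w  77   81   82   81   80 
135  81   76w  86w  47   78w  72w  75w  71w  70w  70w  72w  76   82   82   81   78 
136  79   74w  86w  47   77w  72w  74w  69w  68w  71w  72w  78   83   83   81   77 
137  71w  74w  86w  52   78w  72w  73w  99w  81w  70w  71w  79   81   82   81   76 
138  74w  76w  86w  52   78w  71w  72w  81   82   70w  72w  78   81   83   81   58 
139  71w  74w  87w  30   65w  64w  69w  76   77   67w  73w  79   82   82   83   57 
140  72w  75w  85   23  154   91w  93w  73   74   63w  70w  79   83   82   86   56 
141  71w  74w  83  103  186  180  194   80   69  127   73w  77   81   82   8
[... 2595 characters left out ...]
 87   95  114  152  110  111 
167  42   31   59  119  112  114  147  118   90   81  101  107  102  116  109  111 
168  54   54   68  115  112   89   90  132  114   83   98  104  105  114  115  114 
169  73   68   68  112  102   59   65   98  116  115  116  122  119  116  115  115 
170  69   66   66  120   80   39   46   82  113  114  114  115  116  119  120  116 
171  67   64   67  104   92   68   83  106  111  113  106  116  113  101   98   97 
172  68   65   68   74  101   99  104  102  114  117  112  116   95   62   59   61 
173  66   64   65   55   67   86   69   75  119  118  117  111   57   66   65   64 
174  64   66   69   64   69   66   60   75  121  118  116   94   63   68   69   64
```

>>> carry_out([
  [1, 0, 0, -0.6, 0],
  [1, 0, 0, -1.2, 0],
  [1, 0, 0, -1.5, 0],
  [1, 0, 0, -1.5, 0],
  [1, 0, 0, -1.2, 0],
  [1, 0, 0, -0.6, 0],
  [1, 0, 0, 0, 0],
  [1, 0, 0, 0, 0],
])

```text
time: 35.15
tool_pos: [0.527, -0.267, 0.2289]
ee_rot: [-0.05, 1.57, -2.958]
wrist_force: [-0.7, -0.2, -2.2]
width: 0.0116
```

```bash
cat > near.py <<'E'
from tilt import *
import rel;from bench import robot
rel.rel();t=robot.get_obs()["tool_pos"]
S={n:robot.snapshot(n) for n in("side","top")};pickle.dump(S,open("n.pkl","wb"))
p=t+.0446*bx+.0065*by;p[2]=t[2]+.0288-.028
print("barrel kin",p.round(4))
for nm,o in(("hi top",0),("hi low",.024),("lo top",.1),("lo low",.124)):print(nm,"side",proj("side",p-[0,0,o],S).round(1),"top",proj("top",p-[0,0,o],S).round(1))
def dump(n,u,v,w,h):
    im=S[n]["image"].astype(int);g=im.mean(2).astype(int);d=im[...,0]-im[...,2];print(n,"cols",u)
    for r in range(v,v+h):print(r,' '.join('%3d%s'%(g[r,k],'w' if d[r,k]>28 else ' ') for k in range(u,u+w)))
u,v=proj("side",p,S).astype(int);dump("side",u-12,v-4,20,10);dump("side",u-13,v+15,20,10)
u,v=proj("top",p,S).astype(int);dump("top",u-12,v-6,20,18)
E
python3 near.py
```

```text
t 35.15 rx 0.0348 ry -0.3192 z 0.2289 F [-0.7 -0.2 -2.2] T [ 0.03 -0.09 -0.05] w 0.0116 tooly yaw -76.62 pos [ 0.527  -0.267   0.2289]
barrel kin [ 0.5689 -0.2504  0.2297]
hi top side [279.9 130.4] top [340.5 168.3]
hi low side [279.7 135.1] top [339.  169.7]
lo top side [278.9 149.3] top [334.6 173.9]
lo low side [278.7 153.6] top [333.3 175.1]
side cols 267
126 156w 155w 155w 157w 163w 109w  90w  77w  68w  73w  72w  81   80   80   89   46   66w  87w  98w 115w
127 160w 160w 100w 100w 108w  86w  62w  72w  71w  75w  72w  81   80   80   91   46   69w  72w  68w  56w
128 100w 101w  98w 104w 102w  63w  66w  70w  72w  74w  72w  79   80   79   92   46   68w  71w  66w  64w
129 102w 103w 105w 114w  66w  66w  70w  69w  72w  73w  72w  85   96  101   97   41   66   69w  63w  65w
130 109w 111w 115w  79w  65w  74w  71w  69w  72w  73w  83w  96   66   72   82   91   74w  68w  64w  67w
131 111w 116w  95w  68w  70w  74w  69w  69w  71w  73w  71w 112   79   70   87  104   87w  66w  61w  65w
132  73w  86w  50   58   73w  74w  70w  70w  70w  74w  70   68   87   86   80   83  105   93   76w  77w
133  77   
[... 2539 characters left out ...]
8   46   45   48   45   49   41   31   29   25   50   83   86   82   81   88 
174  40   46   45   44   46   50   45   48   46   45   35   26   25   40   76   87   79   83   84   84 
175  31   47   51   47   47   46   45   47   47   43   29   30   32   61   88   86   84   80   85   87 
176  35   48   43   47   47   43   46   44   40   31   26   25   51   86   85   80   84   80   83   81 
177  47   49   49   46   49   50   48   49   39   30   26   34   77   90   82   84   79   84   86   71 
178  47   49   48   45   43   45   50   42   23   31   32   57   86   84   83   81   85   82   78   47 
179  48   47   46   47   50   43   50   35   24   24   42   85   86   82   81   80   87   81   55   41
```

The measured barrels match the kinematic prediction within about 0.5 px. The remaining travel is +28.5 mm along box x and -1 mm along box y.

>>> carry_out([
  [1, 0, 0, -0.6, 0],
  [1, 0, 0.1, -1, 0],
  [1, 0, 0, -0.8, 0],
  [1, 0, 0, -0.45, 0],
  [1, 0, 0, 0, 0],
  [1, 0, 0, 0, 0],
])

```text
time: 35.85
tool_pos: [0.5552, -0.2613, 0.2288]
ee_rot: [-0.454, 1.57, 2.921]
wrist_force: [0.4, 0.2, -3.0]
width: 0.012
```

```bash
python3 near.py
```

```text
t 35.85 rx 0.0622 ry -0.3108 z 0.2288 F [ 0.4  0.2 -3. ] T [ 0.03 -0.08  0.02] w 0.012 tooly yaw -76.61 pos [ 0.5552 -0.2613  0.2288]
barrel kin [ 0.597  -0.2446  0.2296]
hi top side [273.8 128.6] top [338.4 159.6]
hi low side [273.6 133.3] top [337.  161.1]
lo top side [273.1 147.5] top [332.7 165.8]
lo low side [272.9 151.8] top [331.4 167.1]
side cols 261
124 153w 150w 150w 152w 157w 162w 103w 101w 162w 160w 155w 153w 161w 104w  63w  65w  86w  98w 117w 107w
125 158w 157w 158w 162w 103w 104w 102w 101w 101w  95w 158w 160w 172w  80w  64w  73w  72w  70w  57w  72w
126  98w  99w 100w 104w 101w 104w 105w 102w  99w  96w  99w 170w  95w  59w  67w  73w  72w  68w  66w  65w
127 101w 101w 102w 105w 106w 106w 103w 101w 101w 100w 104w  91w  78   74w  77w  72w  73w  67w  65w  67w
128 104w 104w 106w 105w 108w 104w 101w 103w 101w 106w 112w 101   67   68   94   91   73w  67w  65w  67w
129 108w 108w 108w 109w 106w 105w 104w 105w 106w 114w  62w  81   67   68   77  103   71w  64w  64w  47w
130  81w 101w 112w 110w 109w 109w 110w 111w 115w  78w  63   87   98  102   91  105   93   91   77w  64w
131  71w  7
[... 2538 characters left out ...]
6   44   45   46   49   44   23   25   39   75   85   83   85   82   84   80 
165  39   44   46   45   47   43   46   45   46   37   25   31   60   87   87   79   80   84   81  101 
166  32   45   49   49   49   47   48   48   40   27   25   41   82   89   81   83   82   81   80  126 
167  48   44   42   52   47   46   48   47   32   25   26   65   87   85   80   86   82   87   60  102 
168  46   46   45   46   50   44   42   38   25   23   52   85   81   85   82   83   84   80   36   67 
169  43   49   44   48   45   48   47   25   24   36   79   94   80   81   82   84   81   58   36   55 
170  48   49   46   38   48   48   34   25   33   58   85   80   79   80   83   86   81   41   49   46
```

>>> carry_out([
  [1, 0, 0, -0.18, 0],
  [1, 0.6, 0, 0, 0],
  [1, 0.6, 0, 0, 0],
  [1, 0.4, 0, 0, 0],
  [1, 0, 0, 0, 0],
])

```text
time: 36.45
tool_pos: [0.5561, -0.2608, 0.2114]
ee_rot: [-0.696, 1.568, 2.679]
wrist_force: [-1.0, -0.8, -3.8]
width: 0.012
```

>>> carry_out([
  [1, 0.4, 0, 0, 0],
  [1, 0.4, 0, 0, 0],
  [1, 0, 0, 0, 0],
])

```text
time: 36.75
tool_pos: [0.5562, -0.261, 0.2043]
ee_rot: [-0.436, 1.569, 2.939]
wrist_force: [-2.2, -0.5, -3.0]
width: 0.0116
```

>>> carry_out([
  [1, 0.3, 0, 0, 0],
  [1, 0.3, 0, 0, 0],
  [1, 0, 0, 0, 0],
])

```text
time: 37.05
tool_pos: [0.5554, -0.2603, 0.1987]
ee_rot: [-0.712, 1.567, 2.663]
wrist_force: [-6.3, 1.0, -0.3]
width: 0.0116
```

>>> carry_out([
  [1, 0, 0, 0.15, 0],
  [1, 0.2, 0, 0, 0],
  [1, 0.2, 0, 0, 0],
  [1, 0, 0, 0, 0],
])

```text
time: 37.45
tool_pos: [0.5551, -0.2606, 0.1945]
ee_rot: [-1.25, 1.569, 2.126]
wrist_force: [-4.8, 3.0, -1.3]
width: 0.0114
```

>>> carry_out([
  [1, 0, -0.08, 0.12, 0],
  [1, 0.25, 0, 0, 0],
  [1, 0.25, 0, 0, 0],
  [1, 0, 0, 0, 0],
])

```text
time: 37.85
tool_pos: [0.5543, -0.2611, 0.1894]
ee_rot: [2.259, 1.57, -0.649]
wrist_force: [-1.2, 0.9, -3.5]
width: 0.012
```

>>> carry_out([
  [1, 0.25, 0, 0, 0],
  [1, 0.2, 0, 0, 0],
  [1, 0, 0, 0, 0],
])

```text
time: 38.15
tool_pos: [0.5542, -0.2611, 0.1854]
ee_rot: [2.136, 1.57, -0.772]
wrist_force: [-1.4, 0.6, -2.2]
width: 0.0116
```

Now at the expected seat height (0.185). I'll keep going gently until contact.

>>> carry_out([
  [1, 0.2, 0, 0, 0],
  [1, 0.2, 0, 0, 0],
  [1, 0, 0, 0, 0],
])

```text
time: 38.45
tool_pos: [0.5542, -0.2613, 0.1852]
ee_rot: [2.283, 1.567, -0.626]
wrist_force: [-4.5, 1.1, 7.5]
width: 0.0122
```

```bash
python3 near.py | head -30
```

```text
t 38.45 rx 0.0613 ry -0.3109 z 0.1852 F [-4.5  1.1  7.5] T [0.59 0.75 0.1 ] w 0.0122 tooly yaw -76.63 pos [ 0.5542 -0.2613  0.1852]
barrel kin [ 0.5961 -0.2447  0.186 ]
hi top side [273.7 137.1] top [335.8 162.7]
hi low side [273.5 141.6] top [334.5 164.1]
lo top side [272.9 155.3] top [330.4 168.4]
lo low side [272.7 159.4] top [329.2 169.7]
side cols 261
133  75w  75w  71w  73w  75   74   78   79w  37   58w  73w  74w  69w  69w  69w  72w  68w  87w 107w  97w
134  74w  76w  76w  75w  78   81   80   77   36   72w  73w  75w  69w  67w  70w  73w  72w  70w  68w  60 
135  74w  77w  74w  74w  80   81   77w  77w  38   73w  70w  73w  67w  66w  68w  73w  74w  67w  65w  69w
136  75w  76w  74w  74w  81   80   74w  76w  38   73w  71w  93   98   94  101   71w  73w  65w  66w  69w
137  74w  76w  75w  74w  77   70w  75w  76w  37   73w  82w  82   81   73   75   90   73w  64w  65w  69w
138  74w  75w  76w  75w  74w  74w  78w  76w  37   72w  70   92   90   96   94  100   83w  62w  63w  70 
139  75w  75w  75w  75w  74w  71w  76w  76w  27   70w  67   75   69   70   71   84   82  105  104   81 
140  74w  75w
[... 768 characters left out ...]
 76w  44   65w 104w  97   75   90   81  107   65w  62w  65w  68w
157  68w  71w  74w  76w  79   82   77   76w  47   78w 100w  72   85   84   67   84  105   93   79w  78w
158  70w  70w  73w  75w  78   81   75w  76w  45   88  101   71   74   73   70   74   76   75   85   85 
159  67w  70w  73w  74w  79   85   72w  72w  70  116  105   71   72   72   71   74   75   53   57   75 
160  68w  71w  73w  76w  80   82   72w  72w  72   72   81   69   72   73   70   73   75   38   47   75 
161  68w  69w  73w  74w  80   74w  71w  71w  55  109w  97   69   72   84   96   64   70w  71   74   75 
top cols 323
156  45w  49w  52w  52   51   55   53   56   49   55w  45   24   27   70w  99w 104w  68   19   30   58
```

The door is seated: contact comes exactly at the expected height, with both barrels covering their pins. I'll relax the load, hold briefly, open and rise.

>>> carry_out([
  [1, -0.15, 0, 0.08, 0],
  [1, 0, 0, 0, 0],
  [1, 0, 0, 0, 0],
])

```text
time: 38.85
tool_pos: [0.554, -0.2613, 0.1852]
ee_rot: [2.5, 1.567, -0.408]
wrist_force: [-2.6, 0.4, 6.7]
width: 0.012
```

>>> carry_out([
  [0.85, 0, 0, 0, 0],
  [0.75, 0, 0, 0, 0],
  [0.65, 0, 0, 0, 0],
  [0.65, 0, 0, 0, 0],
  [0.65, 0, 0, 0, 0],
  [0.65, 0, 0, 0, 0],
  [0.65, -1, 0, 0, 0],
  [0.65, -2, 0, 0, 0],
  [0.65, -3, 0, 0, 0],
  [0.65, -3, 0, 0, 0],
  [0.65, -3, 0, 0, 0],
  [0.65, -2, 0, 0, 0],
  [0.65, 0, 0, 0, 0],
  [0.65, 0, 0, 0, 0],
  [0.65, 0, 0, 0, 0],
  [0.65, 0, 0, 0, 0],
  [0.65, 0, 0, 0, 0],
  [0.65, 0, 0, 0, 0],
  [0.65, 0, 0, 0, 0],
  [0.65, 0, 0, 0, 0],
])

```text
time: 40.85
tool_pos: [0.5532, -0.261, 0.323]
ee_rot: [1.298, 1.571, -1.61]
wrist_force: [0.5, -0.5, -0.3]
width: 0.0331
```

Run:
```python
import rel,pickle,numpy as np,time
from h import proj
from bench import robot
rel.rel()
A={n:robot.snapshot(n) for n in("side","top")};pickle.dump(A,open("p1.pkl","wb"))
for n in"abcdefgh":B=robot.snapshot("side")
print("motion diff",np.abs(A["side"]["image"][90:190,240:350].astype(int)-B["image"][90:190,240:350]).mean(),(np.abs(A["side"]["image"].astype(int)-B["image"]).max(2)>30).sum())
S=A;im=S["side"]["image"].astype(int);g=im.mean(2).astype(int);d=im[...,0]-im[...,2]
for u,v in((265,133),(265,152)):
    for r in range(v,v+11):print(r,' '.join('%3d%s'%(g[r,k],'w' if d[r,k]>28 else ' ') for k in range(u,u+18)))
```

```text
t 40.85 rx 0.0602 ry -0.3107 z 0.323 F [ 0.5 -0.5 -0.3] T [ 0.02 -0.01  0.06] w 0.0331 tooly yaw -76.63 pos [ 0.5532 -0.261   0.323 ]
motion diff 0.6851515151515152 6
133  75   75   77   78w  38   60w  73w  73w  69w  68w  70w  71w  73  131w 169w 146w 101w  51 
134  78   81   81   76   38   72w  73w  75w  70w  69w  70w  72w  74   76w 132w 167w 160w 157w
135  80   81   77w  77w  38   73w  72w  73w  69w  66w  67w  73w  70w  68w  67w  60w 111w 171w
136  81   80   75w  76w  38   72w  71w  71w  89   88   87   78w  70   70w  63w  62w  66w  62w
137  77   71w  75w  77w  38   72w  70w  86   97   69   64   94  130   72w  63w  66w  68w  68w
138  75w  72w  78w  76w  39   71w  68w 129   94   75   64   87   78   67w  61w  67w  69w  71w
139  74w  70w  76w  76w  28   69w  69w  73   84  117  141  142  102   76w  60w  64w  70w  73w
140  76   70w  76w  77   24  103   79w  67   70   71   77   72   69  135   93   77w  68w  69w
141  74w  70w  76w  75   66  117  114   71   71   70   76   71   73   78   71  104   92   78w
142  76   72w  75w  73   73   84  105   96   72   72   78   71   74   50   60   75   70
[... 433 characters left out ...]
61  167   97w  63w  66w  69w  72w  74w  43 
156  83   74w  76w  42   94w 174w  93   80   83   76   97   64w  62w  66w  69w  71w  73w  44 
157  82   77   75w  43  110w 151w  71   82   83   78  103  101   75w  65w  66w  72w  74w  45 
158  81   75w  74w  44   86  117w  70   72   71   70   73   83  105  104   79w  69w  72w  35 
159  84   72w  71w  69  114  102   71   71   73   71   73   76   67   73   93  106   86w  35 
160  82   71w  72w  73   72   80   75   72   71   70   73   51   32   74   74   77   78   37 
161  75w  71w  71w  55  108w  94   68   62   82   92   66   72   60   74   75   56   60   37 
162  79   79   71w  32  135w 176w 105w  69   65   99   98   67w  68w  72   76   52   35   35
```

```bash
python3 -c "
from bench import robot
print(robot.close_job())"
```

```text
the job is handed in; nothing more can be done
None
```

The plywood door is hanging on the box with both barrels down over their pins, and the job is handed in. No verdict was reported.

**What I did**
- I lifted the door by its handle and tilted it on the board's upper edge. I lowered it into the V, then took it by the top edge and stood it up.
- I brought the barrels in between the brackets, lowered them onto the pins, and let go.

**What went wrong and was mended**
- **First placing in the rest:** the foot was left on the ledge's outer tip and the door slid off when released. I regrasped it and seated it properly.
- **First approach to the pins:** I came in too high and the lower barrel ran into the upper pin. The wrist force read about 93 N, and the door turned and slipped in the grip. I squared it by pressing its bottom edge flat on the bench, then remeasured and tried again.

**Last checks**
- **Rest:** after release, the door's edge in the image was unchanged and matched the seated position I had predicted.
- **Seating:** while the door was still held, contact came at the expected height (TCP z 0.185 m) with about 10 N. The barrels lined up with the pins in the side view.
- **After release:** two pictures about 0.4 s apart showed no movement. The gripper was about 11 cm above the door, with wrist force near zero at 40.9 s.
- **One disagreement:** before hanging, one tilt estimate read about -2° and another about 0°. Insertion still went smoothly.
- **Not checked:** I had used all 12 picture views by then, so the final checks are from pixel values only. I also did not re-measure the bystanders.

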